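# Clear the saw stop's bed and index the length stop to the red notch

### The arm

A 6-joint arm with a two-finger parallel gripper is mounted at the origin on the work surface. World frame = base frame: x ahead of the robot, y to its left, z up, the work surface at z = 0. Lengths are in m, angles in rad, forces in N, time in s.
With the tool pointing down it reaches from about 0.35 to 0.775 m from the base axis. Payload 7.3 kg.
Tool frame: the origin (TCP) lies on the front face of the gripper's body, between the roots of the fingers; the fingertips stand 66 mm ahead of it and the grasp point (between the pads) lies 47 mm ahead of it; z points along the fingers, y is the direction in which the jaws open and shut (so a half turn about z gives the same grasp; the last joint's range is limited). The gripper opens to 92 mm and grips with 3 to 60 N. Pads are 19 mm wide; open, the fingers measure 130 mm over their backs; the gripper's body (75 mm by 190 mm) begins 47 mm behind the grasp point.
Start: joints at [-1.472, 0.342, 1.524, -0, 1.275, -0.146], TCP at [0.127, -0.509, 0.292] pointing down, gripper open.
Joint ranges: [-2.53, 2.53], [-0.77, 2.02], [0.04, 2.7], [-1, 4.14], [0.28, 2.66], [-3.11, 3.11]. Speed limits (rad/s): [2.57, 2.57, 3.14, 3.14, 3.14, 3.14].

### API

Orientations are given as [roll, pitch, yaw] about the fixed x, y, z axes, in that order (R = Rz(yaw) Ry(pitch) Rx(roll)).
In Python, from cell import observe, read_camera, hand_in, search_frame, tip_of gives the robot as it stands. The module is installed in compiled form; this text tells all that it offers.
- The arm moves only by the tool apply_moves, never from a script. Its argument "motion" is a list of rows, each an object with "offset": the shift along the tool's x, y, z in mm, a list of three; "rotation": the turn, a rotation vector about the tool's x, y, z in rad, a list of three. In form: [{"offset": [x, y, z], "rotation": [rx, ry, rz]}, ...]. A call has 1 to 12 rows; each row shifts and turns the pose as measured when the row begins, along the tool's axes as they then stand; what a row does not reach is not made up. A row lasts 1/12 s, in which the tool goes at most 41.7 mm and 7.16 degrees, less where a joint would pass 70% of its speed; a pose out of reach is approached as far as the arm can. A call with a gripper value outside its range is refused whole. "grip" is the closure, from 0 (fully open) to 1 (shut), set as the call begins (left out, the last holds). The fingers move at their own pace and stop on an object; "grip_force" is the grip in N (left out, the last holds). Time passes only in rows, so rows that do not move let the fingers close. It gives the time, the measured TCP pose, the force and the opening at its end, in the units of the state.
- observe(): the state, without advancing time (a new reading comes with each control period).
- read_camera(name): name is "scene" or "top" or "wrist"; returns a dict with "img" (384x512x3 uint8, red, green, blue), "camera_matrix" (3x3 intrinsics, pixels), "R" (3x3) and "t" (3): a world point X has camera coordinates R X + t; the wrist camera has in their place "tool_from_camera" (4x4, takes a point from camera to tool coordinates, whose origin is the TCP and whose axes are the flange's). Camera axes: x right, y down, z forward; pixel columns grow to the right and rows downward; lengths in m; the calibration is good to about 2 mm. The wrist camera is an equidistant fisheye: a pixel r from the principal point sees the ray r / f radians off the axis. A picture is of the moment at which its call begins: read the wrist's pose just before it. There is no depth.
- hand_in(): hands the job in, once; it reports no verdict.
Trained networks look in a picture, given as the dict that the camera call returned (one of the last four; its "shot" number tells which), for a name from the list of things; names that differ only in an ending like _2 or _b are one class to them, and where a whole thing is asked for, a point or a joint stands for the part that bears it (a point fixed in the world has none). Each returns a list of dicts, best first, with "score" (0 to 1); they miss things now and then, are a little off and sometimes report something else, mostly with a low value. They report only what shows in the picture. A call takes as long as a camera call.
- search_frame(query, picture): "location" ([x, y, z] in m, in world coordinates, good to about 4 mm: the middle of the surface that is visible of it).
- tip_of(query, picture): "location" ([x, y, z] in m, in world coordinates, good to about 4 mm: a listed point, or the origin of a listed thing).
The state is a dict: "time": time; "qpos": joint angles; "qvel": joint speeds; "joint_efforts": joint torques, N m; "tool_pos": TCP position; "tool_rot": TCP orientation; "contact_force": force on the tool from outside, world axes, zero at the start; "torque": the same for the moment, N m; "opening": finger opening in m.
Only numpy, scipy, OpenCV 4.12 (cv2) and the standard library are available. Lean on these libraries where they do the work, as an engineer would, in place of code of your own. Each camera call takes 0.05 s, during which the arm holds its last target.

### The job

Take the green-handled push block and sweep the three sawn-off pieces along the bed into the blue tray at its end, touching them with nothing but the block, then stand the block upright on the bench and let go of it. Now take the length stop by its orange grip and slide it along the rail until its ball clicks into the notch with the red tab, without running past that notch, and finish while still gripping it there, seated in the notch. Leave the other tools on the bench alone.

Things in the scene. Friction and masses are not known exactly. Their poses are not given: they have to be found in the camera images.
- stop_unit: fixed length-stop unit of a saw: dark grey bed plate, aluminium rail along its far side, blue tray at its end. Origin on the bench; z up; y along the rail, towards the tray; x across, away from the robot at yaw 0. Bed: x -80 to 80, y -200 to 150 mm, top 40 mm up. Rail: x 46 to 74 mm, top 70 mm up. Lip on the near side: x -80 to -68 mm, top 52 mm up. Lane between them 114 mm wide
- bed_edge (a point): middle of the lane on the bed's top at its tray end (unit frame x -11, y 150, z 40 mm), where the lane is open; past it things drop into the tray
- tray_in (a point): centre of the inner floor of the open blue tray (unit frame x 0, y 216, z 4 mm). Inside 168 mm along x and 122 mm along y, rim 34 mm above the bench, 6 mm lower than the bed
- slide (a joint): position in m of the length stop (black saddle) on the rail along the unit's +y: 0 (far from the tray) to 0.30; 0.7 N of friction, stays where left. Its steel arm, 12 mm thick along y, reaches across the lane, 51 to 77 mm above the bench. A spring ball under it runs on the rail's top and clicks between a notch's two ridges: 8 to 12 N to pass a ridge; it centres itself from within 4 mm
- slide_grip (a point): centre of the orange upright grip on the stop's saddle: a square post 22 x 22 mm and 39 mm tall, sides parallel to the unit's axes, from 94 to 133 mm above the bench (this point at 113 mm); the saddle below is 44 mm long along y
- slide_ball (a point): lowest point of the stop's spring ball, on the rail's top (70 mm above the bench), straight below slide_grip; a white pointer on the saddle's far side marks the same y
- notch_red: detent notch marked by a red tab, 18 mm wide and 40 mm long, on the rail's far side. Axes as stop_unit; origin on the bench on the unit's y axis, at the y of the notch's middle. Two ridges 2.5 mm high, 12.4 mm apart along y, cross the rail's top, 60 mm along +x and 70 mm up from the origin. The ball is seated when slide_ball has the notch's y
- notch_white: the same detent notch with a white tab, not wanted; it can lie on either side of the red one, 70 mm or more from it along the rail, and the stop clicks through it on its way if it comes first
- push_block: hand push block, standing on the bench: yellow plastic foot 84 mm (its x) x 40 mm (its y) x 28 mm high, green flat upright handle 36 mm (x) x 20 mm (y) from 40 to 112 mm above its underside; about 0.22 kg. Origin at the centre of its underside, z up. It sweeps with its 84 mm wide faces, along its y
- push_grip (a point): point on the push block's handle axis 85 mm above its underside
- offcut_steel_mid (a point): dark steel sawn-off block 26 x 26 x 24 mm high, lying on the bed; this point is on its upright axis 12 mm above its underside
- offcut_alu_mid (a point): aluminium sawn-off block 24 x 32 x 26 mm high, lying on the bed; this point is on its upright axis 12 mm above its underside
- offcut_brass_mid (a point): brass slice of round bar, 30 mm across and 22 mm high, lying on the bed; this point is on its upright axis 12 mm above its underside
- file_green: file with a green handle, 300 mm long, 26 mm high; origin at the front end of the handle, blade to its +x; to be left alone
- file_wood: small file with a wooden handle, 230 mm long, 26 mm high; origin at the front end of the handle, blade to its +x; to be left alone
- hammer: hammer lying on the bench, handle to its -x; to be left alone
- wrench: wrench lying on the bench, handle to its -x; to be left alone
- oil_bottle: white bottle, 52 mm across, 130 mm high, origin under its centre; to be left alone
- rivet_cup: steel cup, 68 mm across, 60 mm high, origin under its centre; to be left alone

How it is judged:
On the way, in this order (a step that is already met when the one before it is completed fails the run):
1. the three offcuts lie in the blue tray while the push block is still in hand (y of offcut_steel_mid in the frame of tray_in between -0.066 and 0.066 m and x of offcut_steel_mid in the frame of tray_in between -0.09 and 0.09 m and z of each of offcut_steel_mid, offcut_alu_mid, offcut_brass_mid in the frame of tray_in below 0.045 m and y of offcut_alu_mid in the frame of tray_in between -0.066 and 0.066 m and x of offcut_alu_mid in the frame of tray_in between -0.09 and 0.09 m and y of offcut_brass_mid in the frame of tray_in between -0.066 and 0.066 m and x of offcut_brass_mid in the frame of tray_in between -0.09 and 0.09 m and contact force between the fingers and push_block above 0.5 N), for 0.1 s.
2. the push block stands upright on the bench, let go (height (world z) of push_block below 0.01 m and angle between push_block's own z axis and vertical below 0.2 rad and contact force between push_block and the fingers below 0.2 N), for 0.2 s.
At the end, for the whole second after the job is handed in: the stop's ball is seated in the red notch (within 2.5 mm along the rail), at rest and still gripped by the fingers (more than 2 N of contact); all three offcuts lie in the blue tray; the push block stands upright on the bench (within 0.2 rad), let go (all of step 2 and y of slide_ball in the frame of notch_red between -0.0025 and 0.0025 m and contact force between the fingers and slide above 2 N and y of offcut_steel_mid in the frame of tray_in between -0.066 and 0.066 m and x of offcut_steel_mid in the frame of tray_in between -0.09 and 0.09 m and z of each of offcut_steel_mid, offcut_alu_mid, offcut_brass_mid in the frame of tray_in below 0.045 m and y of offcut_alu_mid in the frame of tray_in between -0.066 and 0.066 m and x of offcut_alu_mid in the frame of tray_in between -0.09 and 0.09 m and y of offcut_brass_mid in the frame of tray_in between -0.066 and 0.066 m and x of offcut_brass_mid in the frame of tray_in between -0.09 and 0.09 m and velocity of joint slide between -0.01 and 0.01 m/s and linear speed of push_block below 0.02 m/s); the arm keeps its last pose, push and grip.
It fails at once if an offcut is touched by the robot (contact force between any of the fingers, the arm and offcut_steel above 0.5 N or contact force between any of the fingers, the arm and offcut_alu above 0.5 N or contact force between any of the fingers, the arm and offcut_brass above 0.5 N).
It fails at once if an offcut is pushed with the length stop (contact force between slide and offcut_steel above 0.5 N or contact force between slide and offcut_alu above 0.5 N or contact force between slide and offcut_brass above 0.5 N).
It fails at once if the stop runs past the red notch by more than 15 mm (y of slide_ball in the frame of notch_red above 0.015 m).
It fails at once if another tool on the bench is moved by more than 30 mm (distance of any of file_green, file_wood, hammer, wrench, oil_bottle, rivet_cup from where it was at the start of the episode above 0.03 m).
It also fails if it takes over 72 s, if anything falls off the work surface, if the arm or the gripper's body presses on something with over 40 N, if the wrist force passes 120 N, or if a joint passes its speed limit or range.

## Working session

There is one attempt and no reset: what is moved stays moved. The work goes in short steps, Python scripts to look and compute and a tool call to move; the robot and the scene stay as the last step left them, time stands still between calls to the robot, and variables do not carry over. Pictures are saved under pics/ and viewed, and the job is handed in when it is done.

Besides the shell and the picture viewer there is one more tool, called after ">>>" as a command line: name --argument value ..., lists and objects as JSON in quotes. apply_moves: Moves the arm, as the interface text tells. Its arguments: {"type":"object","properties":{"motion":{"type":"array"},"grip":{"type":"number"},"grip_force":{"type":"number"}},"required":["motion"]}

```bash
mkdir -p pics; cat > h.py <<'E'
from cell import *
import numpy as np, cv2
def shot(n,f):
    p=read_camera(n); cv2.imwrite('pics/'+f,p['img'][:,:,::-1]); return p
E
python3 - <<'E'
from h import *
s=observe(); print(s)
for n in ['scene','top']:
    p=shot(n,n+'0.png')
    print(n,p['camera_matrix'].tolist(),p['R'].tolist(),p['t'].tolist())
    for q in ['stop_unit','bed_edge','tray_in','slide_grip','slide_ball','notch_red','notch_white','push_block','push_grip','offcut_steel_mid','offcut_alu_mid','offcut_brass_mid','oil_bottle','rivet_cup','hammer','wrench','file_green','file_wood']:
        r=tip_of(q,p); print(q,[(np.round(a['location'],4).tolist(),round(a['score'],2)) for a in r[:2]])
print(observe()['time'])
E
```

```text
{'time': 0.0, 'qpos': array([-1.47196613e+00,  3.42699266e-01,  1.52502743e+00, -2.32831192e-05,
        1.27538952e+00, -1.45991637e-01]), 'qvel': array([ 0.00022743, -0.00058643, -0.00122877,  0.0006717 ,  0.00029766,
       -0.00034873]), 'joint_efforts': array([ 1.97524344e-06, -4.31246388e+01, -2.44217277e+01,  7.18209660e-02,
        5.60831744e-02, -1.36314752e-04]), 'tool_pos': array([ 0.12724057, -0.50902614,  0.29155342]), 'tool_rot': array([-3.14008205e+00, -1.99611485e-04,  2.44828482e-01]), 'contact_force': array([1.04906724, 0.94107653, 0.85635055]), 'torque': array([ 0.01669289, -0.02110257,  0.00291727]), 'opening': 0.09177175669215858}
scene [[376.25424838862733, 0.0, 255.7270663497159], [0.0, 376.25424838862733, 194.86186207623874], [0.0, 0.0, 1.0]] [[-0.1666073856053365, 0.9860122770417399, 0.004665681591993753], [0.6175856798005009, 0.10804036233733513, -0.7790476289748725], [-0.7686546084992321, -0.12691363058781557, -0.6269473847173395]] [0.07727719844545647, -0.27856074032512657, 1.4811372057622314]
stop_unit [([0.55, 0.0256, -0.0006], 0.56), ([0.5545, 0.239, 0
[... 1624 characters left out ...]
h_white []
push_block [([0.4585, -0.365, -0.0025], 0.7)]
push_grip [([0.4584, -0.3637, 0.0876], 0.91)]
offcut_steel_mid [([0.4602, -0.3631, 0.088], 0.44), ([0.5327, -0.0189, 0.0504], 0.4)]
offcut_alu_mid [([0.3156, 0.4161, -0.0005], 0.71), ([0.5607, 0.0352, 0.0525], 0.53)]
offcut_brass_mid [([0.5329, 0.1139, 0.0546], 0.39), ([0.5614, 0.0332, 0.0537], 0.23)]
oil_bottle [([0.788, 0.0531, 0.0019], 0.66)]
rivet_cup [([0.7649, -0.1202, -0.0043], 0.66)]
hammer [([0.6909, -0.358, 0.0043], 0.8)]
wrench [([0.3513, 0.1597, 0.0026], 0.88), ([0.6929, -0.3566, 0.0008], 0.67)]
file_green [([0.3165, 0.4174, 0.0007], 0.79), ([0.5508, 0.0197, 0.0032], 0.41)]
file_wood [([0.3626, -0.1435, -0.0006], 0.77)]
1.9
```

View pics/scene0.png

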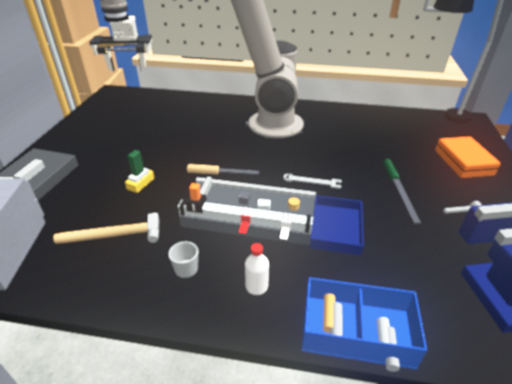

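View pics/top0.png

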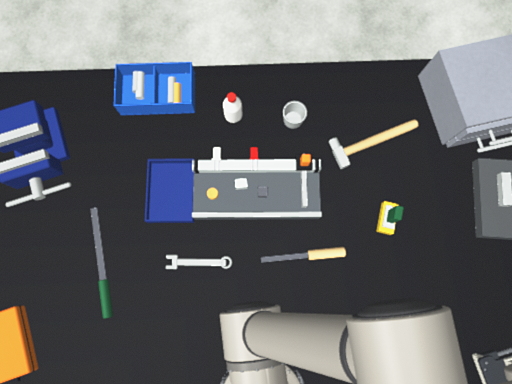

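The scene view shows the stop (orange grip, px 195,191) at the end far from the tray. The red tab (245,224) comes before the white one (285,230). The steel, alu and brass pieces lie between the stop and the tray. In the top view the block is at (388,218), slightly turned. Next I measure the yaws.

```bash
cat >> h.py <<'E'
from scipy.spatial.transform import Rotation as Ro
def ray(p,uv,z):
    K=p['camera_matrix'];R=p['R'];t=p['t']
    d=R.T@np.linalg.solve(K,[uv[0],uv[1],1]); c=-R.T@t
    return c+d*(z-c[2])/d[2]
def proj(p,X):
    c=p['R']@np.asarray(X)+p['t']; q=p['camera_matrix']@c; return q[:2]/q[2]
def goto(xyz,yaw=None):
    s=observe(); r=Ro.from_euler('xyz',s['tool_rot']); 
    o=r.inv().apply(np.array(xyz)-s['tool_pos'])*1000
    print('t',round(s['time'],2),'pos',s['tool_pos'].round(4),'rot',s['tool_rot'].round(3),'offset total mm',o.round(1))
    if yaw is not None:
        print('rotvec total',(r.inv()*Ro.from_euler('xyz',[np.pi,0,yaw])).as_rotvec().round(4))
E
python3 - <<'E'
from h import *
p=read_camera('top'); im=p['img']
cv2.imwrite('pics/topc.png',cv2.resize(im[140:260,140:420],None,fx=2.8,fy=2.8,interpolation=2)[:,:,::-1])
hsv=cv2.cvtColor(im,cv2.COLOR_RGB2HSV)
m=cv2.inRange(hsv,(22,120,100),(35,255,255)); m[:,:360]=0;m[:,420:]=0;m[:190]=0;m[245:]=0
pts=np.argwhere(m)[:,::-1]; X=np.array([ray(p,q,0.028)[:2] for q in pts])
print(len(X),cv2.minAreaRect(X.astype(np.float32)*1000))
for nm,lo,hi in [('red',(0,150,100),(8,255,255)),('orange',(9,150,150),(18,255,255))]:
    m=cv2.inRange(hsv,lo,hi); n,l,st,c=cv2.connectedComponentsWithStats(m)
    print(nm,[(c[i].round(1).tolist(),st[i].tolist()) for i in range(1,n) if st[i][4]>8])
E
```

```text
270 ((458.3663024902344, -360.6320495605469), (48.73767852783203, 91.19938659667969), 75.19857025146484)
red [([231.2, 96.5], [227, 92, 9, 10, 71]), ([253.6, 152.6], [250, 147, 9, 12, 94])]
orange [([304.7, 160.4], [300, 154, 11, 12, 71]), ([18.6, 344.2], [0, 306, 31, 77, 328])]
```

View pics/topc.png

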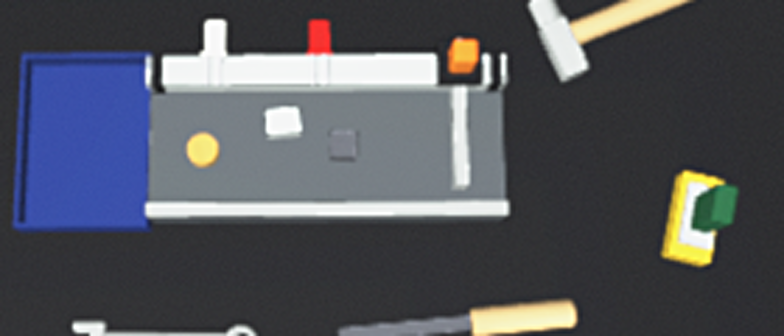

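Crop: lip runs from (147,210) to (508,208), nearly along the image row. The block leans right at the top, so its yaw is about -0.26. Now I get the unit yaw and the move to the block.

```bash
python3 - <<'E'
from h import *
p=read_camera('top')
c=lambda u,v:(u/2.8+140-.3,v/2.8+140-.3)
for z,a,b in [(.052,(146,203),(508,201)),(.070,(163,57),(436,54)),(.052,(146,214),(508,213)),(.07,(163,86),(436,82))]:
    A=ray(p,c(*a),z);B=ray(p,c(*b),z); d=A-B; print(A.round(4),B.round(4),'yaw',np.arctan2(-d[0],d[1]))
# red tab centerline at rail far edge z~.07
print(ray(p,(253.6,152.6),.07), ray(p,(304.7,160.4),.113))
goto([.458,-.366,.25],-.25)
E
```

```text
[0.4867 0.1722 0.052 ] [ 0.4768 -0.1768  0.052 ] yaw -0.028420740767799713
[0.6272 0.1528 0.07  ] [ 0.6212 -0.1137  0.07  ] yaw -0.022660420623897438
[0.476  0.1722 0.052 ] [ 0.4651 -0.176   0.052 ] yaw -0.031212749519989154
[0.598 0.153 0.07 ] [ 0.5929 -0.1121  0.07  ] yaw -0.018922134983449176
[ 6.43288362e-01 -9.42724367e-05  7.00000000e-02] [ 0.60420343 -0.13294179  0.113     ]
t 2.0 pos [ 0.1273 -0.5093  0.2922] rot [3.142 0.    0.245] offset total mm [355.6 -58.9  42.2]
rotvec total [0.     0.     0.4948]
```

>>> apply_moves --motion '[{"offset":[35.5,-5.9,4.2],"rotation":[0,0,0]},{"offset":[35.5,-5.9,4.2],"rotation":[0,0,0]},{"offset":[35.5,-5.9,4.2],"rotation":[0,0,0]},{"offset":[35.5,-5.9,4.2],"rotation":[0,0,0]},{"offset":[35.5,-5.9,4.2],"rotation":[0,0,0]},{"offset":[35.5,-5.9,4.2],"rotation":[0,0,0]},{"offset":[35.5,-5.9,4.2],"rotation":[0,0,0]},{"offset":[35.5,-5.9,4.2],"rotation":[0,0,0]},{"offset":[35.5,-5.9,4.2],"rotation":[0,0,0]},{"offset":[35.5,-5.9,4.2],"rotation":[0,0,0]},{"offset":[0,0,0],"rotation":[0,0,0.12]},{"offset":[0,0,0],"rotation":[0,0,0.12]}]' --grip 0 --grip_force 40

```text
time: 3.0
tool_pos: [0.4721, -0.3614, 0.2472]
tool_rot: [3.137, -0.0, -0.006]
contact_force: [-0.0, -0.5, 0.4]
opening: 0.0917
```

>>> apply_moves --motion '[{"offset":[0,0,0],"rotation":[0,0,0.12]},{"offset":[0,0,0],"rotation":[0,0,0.12]},{"offset":[0,0,0],"rotation":[0,0,0]}]'

```text
time: 3.25
tool_pos: [0.474, -0.3596, 0.2461]
tool_rot: [3.139, -0.0, -0.259]
contact_force: [-0.3, -0.4, 0.4]
opening: 0.092
```

```bash
python3 - <<'E'
from h import *
goto([.458,-.366,.25],-.25)
p=shot('wrist','w1.png'); print(p['camera_matrix'].tolist(),p['tool_from_camera'].tolist())
for q in ['push_grip','push_block']: print(q,tip_of(q,p)[:2])
E
```

```text
t 3.25 pos [ 0.474  -0.3596  0.2461] rot [ 3.139 -0.    -0.259] offset total mm [-13.9  10.3  -3.8]
rotvec total [ 0.0031 -0.0003 -0.0088]
[[297.3186396354542, 0.0, 258.15881655905156], [0.0, 297.3186396354542, 192.73487862488477], [0.0, 0.0, 1.0]] [[-0.000894439373275196, -0.9512277866487113, -0.30848808386321397, 0.08258900936270974], [0.9999994558142921, -0.0006851632212827043, -0.0007867162615195108, 0.00024053934061443738], [0.0005369816788986124, -0.30848861965840824, 0.9512278818411092, -0.09268012657125294], [0.0, 0.0, 0.0, 1.0]]
push_grip [{'location': [0.4571, -0.3657, 0.0846], 'score': 0.94}]
push_block [{'location': [0.4585, -0.3648, -0.0012], 'score': 0.58}]
```

View pics/w1.png

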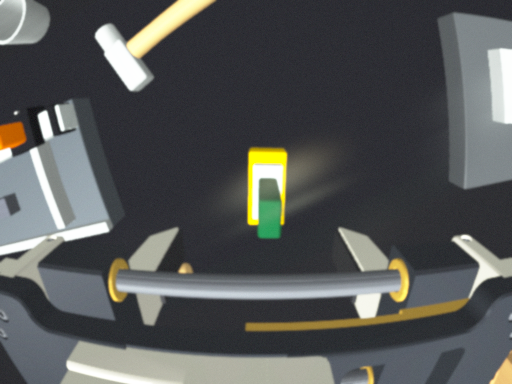

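The block is centred in the view at about (268,195) with its edges vertical, so the tool yaw of -0.26 matches its yaw. The networks agree on push_grip at (0.4575, -0.3655).

```bash
python3 - <<'E'
from h import *
goto([.4575,-.3655,.132],-.259)
E
```

```text
t 3.4 pos [ 0.4737 -0.3599  0.2463] rot [ 3.138 -0.    -0.251] offset total mm [-14.3   9.  114.3]
rotvec total [ 0.0032 -0.0005  0.0079]
```

>>> apply_moves --motion '[{"offset":[-7,4.5,0],"rotation":[0.003,0,0.004]},{"offset":[-7,4.5,0],"rotation":[0,0,0.004]},{"offset":[0,0,20],"rotation":[0,0,0]},{"offset":[0,0,20],"rotation":[0,0,0]},{"offset":[0,0,20],"rotation":[0,0,0]},{"offset":[0,0,20],"rotation":[0,0,0]},{"offset":[0,0,17],"rotation":[0,0,0]},{"offset":[0,0,15],"rotation":[0,0,0]},{"offset":[0,0,0],"rotation":[0,0,0]}]'

```text
time: 4.15
tool_pos: [0.4508, -0.3703, 0.1333]
tool_rot: [3.137, -0.005, -0.251]
contact_force: [0.8, 0.6, -0.1]
opening: 0.0918
```

```bash
python3 - <<'E'
from h import *
goto([.4575,-.3655,.132],-.259)
shot('wrist','w2.png')
E
```

```text
t 4.15 pos [ 0.4508 -0.3703  0.1333] rot [ 3.137 -0.005 -0.251] offset total mm [ 5.3 -6.3  1.3]
rotvec total [ 0.0043 -0.0049  0.0084]
```

View pics/w2.png

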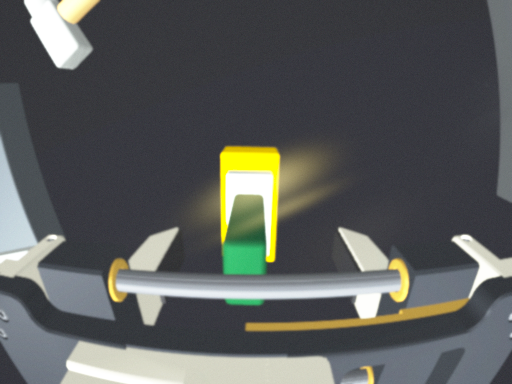

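The handle (245,250) is between the open fingers, slightly off centre. I correct by about 5 mm, then close.

>>> apply_moves --motion '[{"offset":[5,-6,1],"rotation":[0.004,-0.004,0.006]},{"offset":[0,0,0],"rotation":[0,0,0]}]'

```text
time: 4.37
tool_pos: [0.4575, -0.3671, 0.1355]
tool_rot: [3.14, -0.004, -0.258]
contact_force: [-0.3, 0.4, -0.8]
opening: 0.0921
```

>>> apply_moves --motion '[{"offset":[0,0,0],"rotation":[0,0,0]},{"offset":[0,0,0],"rotation":[0,0,0]},{"offset":[0,0,0],"rotation":[0,0,0]},{"offset":[0,0,0],"rotation":[0,0,0]},{"offset":[0,0,0],"rotation":[0,0,0]},{"offset":[0,0,0],"rotation":[0,0,0]},{"offset":[0,0,0],"rotation":[0,0,0]},{"offset":[0,0,0],"rotation":[0,0,0]}]' --grip 1 --grip_force 50

```text
time: 5.03
tool_pos: [0.4592, -0.3681, 0.1402]
tool_rot: [3.135, -0.011, -0.256]
contact_force: [0.4, -0.2, 0.3]
opening: 0.0431
```

```bash
python3 - <<'E'
from h import *
goto([.4575,-.3655,.29],-.025)
E
```

```text
t 5.03 pos [ 0.4592 -0.3681  0.1402] rot [ 3.135 -0.011 -0.256] offset total mm [  -0.7   -1.1 -149.9]
rotvec total [ 0.0074 -0.0099 -0.2312]
```

>>> apply_moves --motion '[{"offset":[-1,0,6],"rotation":[0,-0.008,0]},{"offset":[0,0,0],"rotation":[0,0,0]},{"offset":[0,0,0],"rotation":[0,0,0]},{"offset":[0,0,0],"rotation":[0,0,0]},{"offset":[0,0,0],"rotation":[0,0,0]},{"offset":[0,0,0],"rotation":[0,0,0]}]'

```text
time: 5.53
tool_pos: [0.4581, -0.3676, 0.1331]
tool_rot: [3.136, -0.001, -0.256]
contact_force: [0.2, -0.3, -0.1]
opening: 0.0198
```

```bash
python3 - <<'E'
from h import *
goto([.4575,-.3655,.29],-.025)
print(observe()['opening'],observe()['contact_force'])
E
```

```text
t 5.53 pos [ 0.4581 -0.3676  0.1331] rot [ 3.136e+00 -1.000e-03 -2.560e-01] offset total mm [  -1.    -1.1 -156.9]
rotvec total [ 0.0054 -0.     -0.2313]
0.01977062954380176 [ 0.20760918 -0.29542159 -0.09069809]
```

>>> apply_moves --motion '[{"offset":[0,0,0],"rotation":[0,0,0]},{"offset":[0,0,-15],"rotation":[0,0,0]},{"offset":[0,0,-20],"rotation":[0,0,0]},{"offset":[0,0,-25],"rotation":[0,0,0]},{"offset":[0,0,-25],"rotation":[0,0,0]},{"offset":[0,0,-25],"rotation":[0.002,0,-0.06]},{"offset":[0,0,-25],"rotation":[0.002,0,-0.06]},{"offset":[0,0,-20],"rotation":[0.002,0,-0.06]},{"offset":[0,0,0],"rotation":[0,0,-0.05]},{"offset":[0,0,0],"rotation":[0,0,0]}]'

```text
time: 6.37
tool_pos: [0.4562, -0.3655, 0.2894]
tool_rot: [-3.132, 0.009, -0.016]
contact_force: [0.4, 0.6, -3.0]
opening: 0.02
```

```bash
python3 - <<'E'
from h import *
s=observe();print(s['opening'],s['contact_force'])
p=shot('wrist','w3.png')
goto([.539,-.07,.29],-.025)
p=read_camera('top'); im=p['img']
cv2.imwrite('pics/topd.png',cv2.resize(im[100:260,140:440],None,fx=2.6,fy=2.6,interpolation=2)[:,:,::-1])
for q in ['push_grip','stop_unit','bed_edge','tray_in','slide_ball','notch_red','offcut_steel_mid']: print(q,[(a['location'].round(4) if hasattr(a['location'],'round') else a['location'],a['score']) for a in tip_of(q,p)[:2]])
E
```

```text
0.01996849101996238 [ 0.36120202  0.58910716 -3.03766225]
t 6.42 pos [ 0.4563 -0.3656  0.2896] rot [-3.132  0.009 -0.018] offset total mm [  77.2 -297.1    1.7]
rotvec total [-0.0092  0.009   0.0065]
push_grip []
stop_unit [([0.5523, 0.0163, 0.0003], 0.67)]
bed_edge [([0.5427, 0.1732, 0.0417], 0.66)]
tray_in []
slide_ball [([0.3514, 0.1592, 0.0001], 0.63), ([0.6113, -0.134, 0.0694], 0.56)]
notch_red []
offcut_steel_mid [([0.5337, -0.0205, 0.0516], 0.49)]
```

View pics/topd.png

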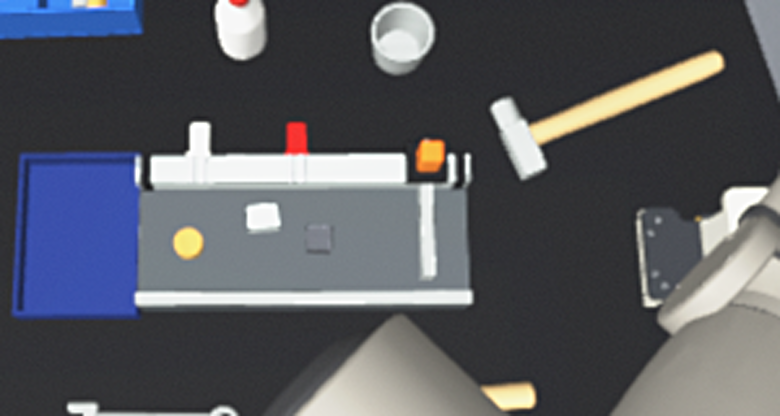

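View pics/w3.png

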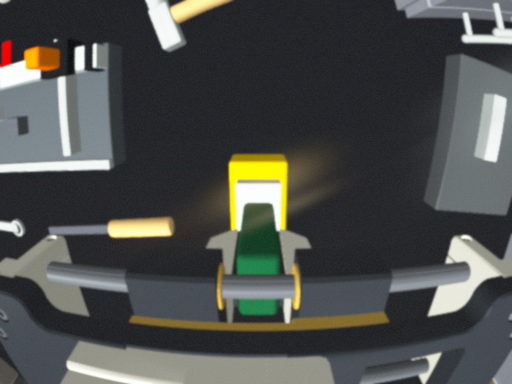

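>>> apply_moves --motion '[{"offset":[7,-22,0],"rotation":[-0.008,0.008,0.006]},{"offset":[7.6,-28,0],"rotation":[0,0,0]},{"offset":[7.6,-28,0],"rotation":[0,0,0]},{"offset":[7.6,-28,0],"rotation":[0,0,0]},{"offset":[7.6,-28,0],"rotation":[0,0,0]},{"offset":[7.6,-28,0],"rotation":[0,0,0]},{"offset":[7.6,-28,0],"rotation":[0,0,0]},{"offset":[7.6,-28,0],"rotation":[0,0,0]},{"offset":[7,-26,0],"rotation":[0,0,0]},{"offset":[5,-20,0],"rotation":[0,0,0]},{"offset":[2,-14,0],"rotation":[0,0,0]},{"offset":[0,0,0],"rotation":[0,0,0]}]'

```text
time: 7.82
tool_pos: [0.5401, -0.0785, 0.2855]
tool_rot: [-3.137, 0.006, -0.033]
contact_force: [-0.1, 0.5, -1.9]
opening: 0.02
```

```bash
python3 - <<'E'
from h import *
s=observe();print(s['opening'],s['contact_force'])
goto([.5375,-.0795,.20],-.025)
p=shot('wrist','w4.png'); p2=shot('scene','s4.png')
for q in ['offcut_steel_mid','offcut_alu_mid','offcut_brass_mid','slide_ball','bed_edge','push_block']: print(q,[(np.round(a['location'],4),round(a['score'],2)) for a in tip_of(q,p)[:2]],[(np.round(a['location'],4),round(a['score'],2)) for a in tip_of(q,p2)[:2]])
E
```

```text
0.020000904433157583 [-0.12692501  0.54437302 -1.8537798 ]
t 7.82 pos [ 0.5401 -0.0785  0.2855] rot [-3.137  0.006 -0.033] offset total mm [-2.1  1.5 85.5]
rotvec total [-0.0044  0.0058 -0.0082]
offcut_steel_mid [(array([ 0.5368, -0.0207,  0.0523]), 0.76)] [(array([ 0.5363, -0.017 ,  0.0499]), 0.6)]
offcut_alu_mid [(array([0.5631, 0.0383, 0.0497]), 0.92)] [(array([0.5601, 0.0412, 0.0495]), 0.61)]
offcut_brass_mid [(array([0.5373, 0.1164, 0.0532]), 0.76)] [(array([ 0.7577, -0.1217,  0.0017]), 0.42)]
slide_ball [(array([ 0.6067, -0.1359,  0.0726]), 0.85)] [(array([ 0.6049, -0.1333,  0.0741]), 0.94), (array([ 0.3689, -0.1396, -0.0041]), 0.5)]
bed_edge [(array([0.5458, 0.171 , 0.0386]), 0.73)] [(array([0.5426, 0.175 , 0.041 ]), 0.94)]
push_block [] [(array([ 0.5406, -0.083 ,  0.1558]), 0.68)]
```

View pics/w4.png

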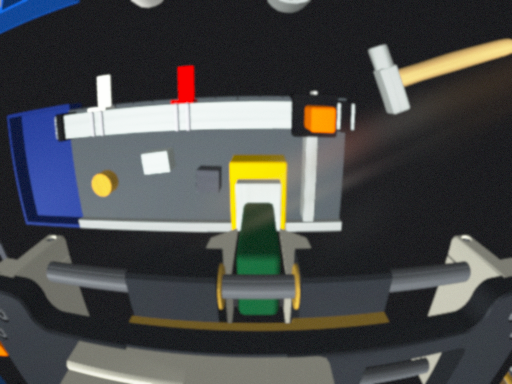

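The block (258,195) is over the lane, with the stop arm (310,180) on one side and the steel (208,178) on the other. It is aligned, so I descend.

>>> apply_moves --motion '[{"offset":[-2,1.5,5],"rotation":[-0.004,0.005,-0.008]},{"offset":[0,0,15],"rotation":[0,0,0]},{"offset":[0,0,15],"rotation":[0,0,0]},{"offset":[0,0,15],"rotation":[0,0,0]},{"offset":[0,0,10],"rotation":[0,0,0]},{"offset":[0,0,0],"rotation":[0,0,0]}]'

```text
time: 9.02
tool_pos: [0.5372, -0.0835, 0.223]
tool_rot: [3.139, -0.003, -0.025]
contact_force: [0.5, 0.3, -3.4]
opening: 0.0197
```

```bash
python3 - <<'E'
from h import *
s=observe();print(s['opening'],s['contact_force'])
goto([.5375,-.0795,.177],-.025)
E
```

```text
0.01970696811209459 [ 0.51715964  0.27439769 -3.373646  ]
t 9.02 pos [ 0.5372 -0.0835  0.223 ] rot [ 3.139e+00 -3.000e-03 -2.500e-02] offset total mm [ 0.  -4.2 46. ]
rotvec total [ 0.003  -0.0033 -0.0002]
```

>>> apply_moves --motion '[{"offset":[0,-4,10],"rotation":[0.003,-0.003,0]},{"offset":[0,0,14],"rotation":[0,0,0]},{"offset":[0,0,10],"rotation":[0,0,0]},{"offset":[0,0,6],"rotation":[0,0,0]},{"offset":[0,0,0],"rotation":[0,0,0]}]'

```text
time: 9.43
tool_pos: [0.5376, -0.0789, 0.181]
tool_rot: [3.141, -0.002, -0.024]
contact_force: [0.1, -0.2, -2.2]
opening: 0.0199
```

```bash
python3 - <<'E'
from h import *
s=observe();print(s['opening'],s['contact_force'])
goto([.5375,-.0795,.177],-.025)
E
```

```text
0.019904485810518326 [ 0.05682086 -0.22216365 -2.23149198]
t 9.43 pos [ 0.5376 -0.0789  0.181 ] rot [ 3.141e+00 -2.000e-03 -2.400e-02] offset total mm [-0.1  0.6  4. ]
rotvec total [ 0.0001 -0.002   0.0007]
```

>>> apply_moves --motion '[{"offset":[0,-4,2],"rotation":[0,-0.002,0]},{"offset":[0,-8,1],"rotation":[0,0,0]},{"offset":[0,-8,0],"rotation":[0,0,0]},{"offset":[0,-8,0],"rotation":[0,0,0]},{"offset":[0,-8,0],"rotation":[0,0,0]},{"offset":[0,-8,0],"rotation":[0,0,0]},{"offset":[0,-8,0],"rotation":[0,0,0]},{"offset":[0,-8,0],"rotation":[0,0,0]}]'

```text
time: 10.1
tool_pos: [0.5403, -0.0137, 0.1799]
tool_rot: [3.14, -0.004, -0.025]
contact_force: [-0.2, -1.6, -3.5]
opening: 0.0197
```

```bash
python3 - <<'E'
from h import *
s=observe();print(s['opening'],s['contact_force'])
goto([.544,.185,.177],-.025)
E
```

```text
0.019735006910028607 [-0.16507555 -1.57174091 -3.53011579]
t 10.1 pos [ 0.5403 -0.0137  0.1799] rot [ 3.14  -0.004 -0.025] offset total mm [  -1.3 -198.8    2.6]
rotvec total [ 0.0017 -0.0042  0.0003]
```

>>> apply_moves --motion '[{"offset":[-1,-8,2],"rotation":[0,-0.004,0]},{"offset":[0,-8,0.5],"rotation":[0,0,0]},{"offset":[0,-8,0],"rotation":[0,0,0]},{"offset":[0,-8,0],"rotation":[0,0,0]},{"offset":[0,-8,0],"rotation":[0,0,0]},{"offset":[0,-8,0],"rotation":[0,0,0]},{"offset":[0,-8,0],"rotation":[0,0,0]},{"offset":[0,-8,0],"rotation":[0,0,0]}]'

```text
time: 10.77
tool_pos: [0.5412, 0.0569, 0.1779]
tool_rot: [3.138, -0.001, -0.024]
contact_force: [1.1, -3.2, -1.3]
opening: 0.0199
```

```bash
python3 - <<'E'
from h import *
s=observe();print(s['opening'],s['contact_force'])
goto([.544,.185,.177],-.025)
shot('wrist','w5.png')
E
```

```text
0.019886617801615058 [ 1.05042256 -3.21211923 -1.28624777]
t 10.77 pos [0.5412 0.0569 0.1779] rot [ 3.138e+00 -1.000e-03 -2.400e-02] offset total mm [  -0.3 -128.2    0.4]
rotvec total [ 0.0035 -0.0014  0.0012]
```

View pics/w5.png

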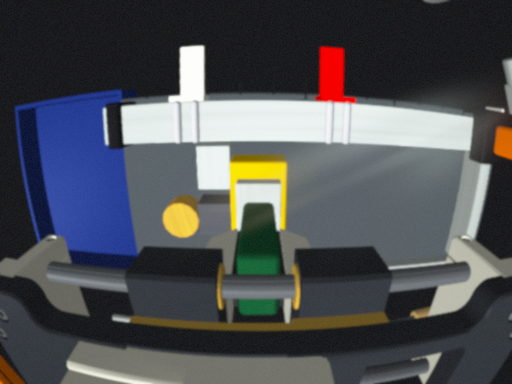

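Pieces are being pushed: alu (212,167) with steel beside it, brass (181,215) ahead. Alu overhangs the block's rail-side end a little, so I shift 4 mm toward the rail.

>>> apply_moves --motion '[{"offset":[2,-7,0],"rotation":[0.003,-0.001,0]},{"offset":[2,-7,0],"rotation":[0,0,0]},{"offset":[0,-7,0],"rotation":[0,0,0]},{"offset":[0,-7,0],"rotation":[0,0,0]},{"offset":[0,-7,0],"rotation":[0,0,0]},{"offset":[0,-7,0],"rotation":[0,0,0]},{"offset":[0,-7,0],"rotation":[0,0,0]},{"offset":[0,-7,0],"rotation":[0,0,0]}]'

```text
time: 11.48
tool_pos: [0.5457, 0.1147, 0.1781]
tool_rot: [3.132, 0.004, -0.023]
contact_force: [-10.8, -31.1, 12.1]
opening: 0.0199
```

```bash
python3 - <<'E'
from h import *
s=observe();print(s['opening'],s['contact_force'])
goto([.547,.185,.177],-.025)
shot('wrist','w6.png')
E
```

```text
0.019874016862095452 [-10.7795609  -31.12350195  12.07105247]
t 11.48 pos [0.5457 0.1147 0.1781] rot [ 3.132  0.004 -0.023] offset total mm [ -0.3 -70.3   0.4]
rotvec total [0.0097 0.004  0.0021]
```

View pics/w6.png

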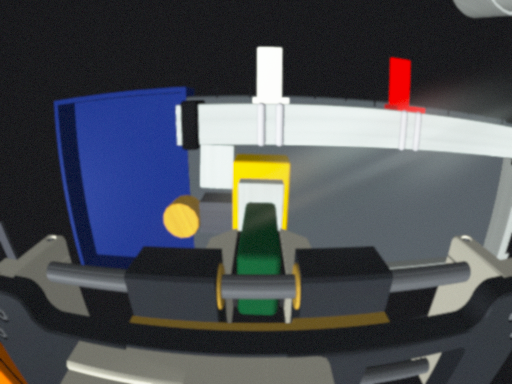

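Force rose to 31 N: something is jammed, probably alu (216,167) on the bracket at the rail's end (192,125). I back off a little and look closer.

>>> apply_moves --motion '[{"offset":[0,6,0],"rotation":[0.008,0.004,0]},{"offset":[0,4,0],"rotation":[0,0,0]},{"offset":[0,0,0],"rotation":[0,0,0]}]'

```text
time: 11.78
tool_pos: [0.544, 0.1056, 0.178]
tool_rot: [3.139, 0.004, -0.023]
contact_force: [0.6, 0.8, -2.6]
opening: 0.02
```

```bash
python3 - <<'E'
from h import *
s=observe();print(s['opening'],s['contact_force'])
goto([.547,.185,.177],-.025)
p=shot('wrist','w7.png');im=p['img'];cv2.imwrite('pics/w7c.png',cv2.resize(im[80:260,150:330],None,fx=3.2,fy=3.2,interpolation=2)[:,:,::-1])
for q in ['offcut_steel_mid','offcut_alu_mid','offcut_brass_mid','bed_edge']: print(q,[(np.round(a['location'],4),round(a['score'],2)) for a in tip_of(q,p)[:2]])
p=read_camera('scene');im=p['img'];cv2.imwrite('pics/s7c.png',cv2.resize(im[160:260,230:380],None,fx=5,fy=5,interpolation=2)[:,:,::-1])
E
```

```text
0.020002378584477815 [ 0.61431243  0.77551601 -2.64953206]
t 11.78 pos [0.544  0.1056 0.178 ] rot [ 3.139  0.004 -0.023] offset total mm [  1.2 -79.4   0.7]
rotvec total [0.0026 0.0036 0.002 ]
offcut_steel_mid [(array([0.5396, 0.1464, 0.05  ]), 0.82)]
offcut_alu_mid [(array([0.5836, 0.1426, 0.0495]), 0.59)]
offcut_brass_mid [(array([0.5448, 0.2087, 0.0143]), 0.93)]
bed_edge [(array([0.5457, 0.1713, 0.0376]), 0.86)]
```

View pics/w7c.png

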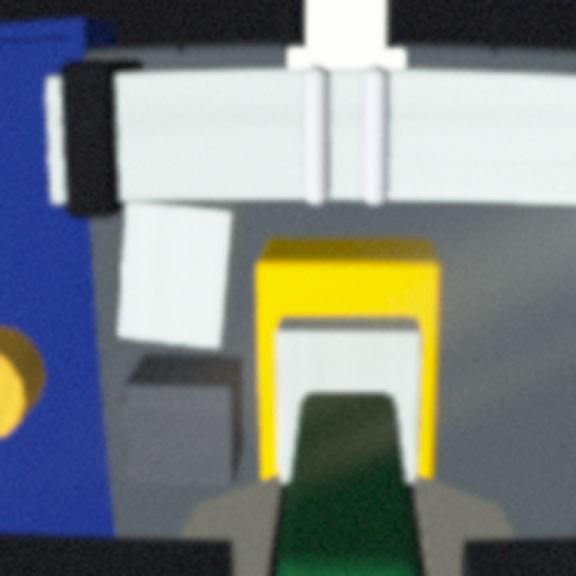

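View pics/s7c.png

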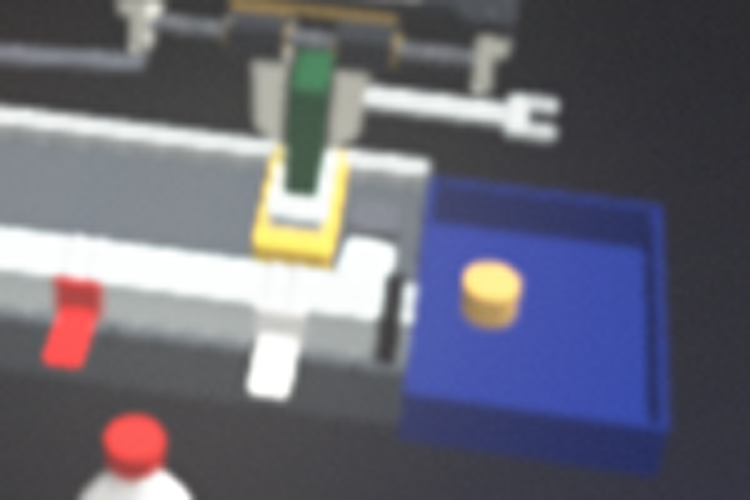

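Brass is already in the tray. Alu hugs the rail and its corner catches the dark end bracket (crop 95,200). I shift the block about 9 mm toward the lip, so it pushes alu only on its lip-side part. Alu should then turn about the bracket and come clear.

>>> apply_moves --motion '[{"offset":[-5,0,0],"rotation":[0.002,-0.006,0]},{"offset":[-4,0,0],"rotation":[0,0,0]},{"offset":[0,0,0],"rotation":[0,0,0]}]'

```text
time: 12.33
tool_pos: [0.5342, 0.1068, 0.1778]
tool_rot: [3.141, 0.011, -0.021]
contact_force: [-0.1, -0.3, -3.1]
opening: 0.02
```

```bash
python3 - <<'E'
from h import *
s=observe();print(s['opening'],s['contact_force'])
goto([.535,.185,.177],-.025)
E
```

```text
0.019975217694937396 [-0.1349228  -0.31929982 -3.10769507]
t 12.33 pos [0.5342 0.1068 0.1778] rot [ 3.141  0.011 -0.021] offset total mm [ -0.9 -78.2   0.7]
rotvec total [0.0005 0.0105 0.0036]
```

>>> apply_moves --motion '[{"offset":[0,-5,0],"rotation":[0,0.008,0.003]},{"offset":[0,-5,0],"rotation":[0,0,0]},{"offset":[0,-5,0],"rotation":[0,0,0]},{"offset":[0,-5,0],"rotation":[0,0,0]}]'

```text
time: 12.67
tool_pos: [0.5308, 0.1222, 0.1784]
tool_rot: [3.128, 0.011, -0.025]
contact_force: [-7.5, -9.4, 5.9]
opening: 0.0197
```

```bash
python3 - <<'E'
from h import *
s=observe();print(s['opening'],s['contact_force'])
goto([.536,.185,.177],-.025)
p=shot('wrist','w8.png');im=p['img'];cv2.imwrite('pics/w8c.png',cv2.resize(im[80:260,130:330],None,fx=3,fy=3,interpolation=2)[:,:,::-1])
E
```

```text
0.019749186863786634 [-7.45609848 -9.35671207  5.93562255]
t 12.67 pos [0.5308 0.1222 0.1784] rot [ 3.128  0.011 -0.025] offset total mm [  3.6 -62.9   0.5]
rotvec total [ 0.0135  0.0114 -0.0001]
```

View pics/w8c.png

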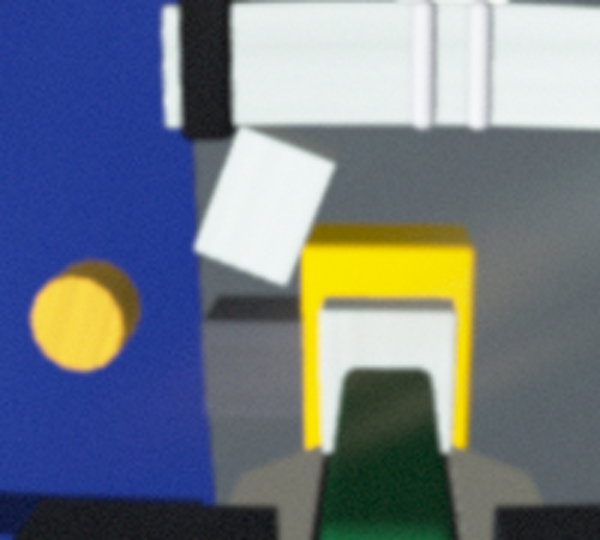

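It works: alu (265,205) has turned about 20° around the bracket. I continue.

>>> apply_moves --motion '[{"offset":[1,-5,0],"rotation":[0.01,0.01,0]},{"offset":[1,-5,0],"rotation":[0,0,0]},{"offset":[0,-5,0],"rotation":[0,0,0]}]'

```text
time: 12.97
tool_pos: [0.5282, 0.1318, 0.1781]
tool_rot: [3.122, 0.014, -0.022]
contact_force: [0.9, -19.6, -0.8]
opening: 0.02
```

```bash
python3 - <<'E'
from h import *
s=observe();print(s['opening'],s['contact_force'])
goto([.536,.185,.177],-.025)
p=shot('wrist','w9.png');im=p['img'];cv2.imwrite('pics/w9c.png',cv2.resize(im[80:260,130:330],None,fx=3,fy=3,interpolation=2)[:,:,::-1])
E
```

```text
0.02001723281283721 [  0.88865624 -19.59027678  -0.76205042]
t 12.97 pos [0.5282 0.1318 0.1781] rot [ 3.122  0.014 -0.022] offset total mm [  6.7 -53.4  -0. ]
rotvec total [0.0198 0.0141 0.0033]
```

View pics/w9c.png

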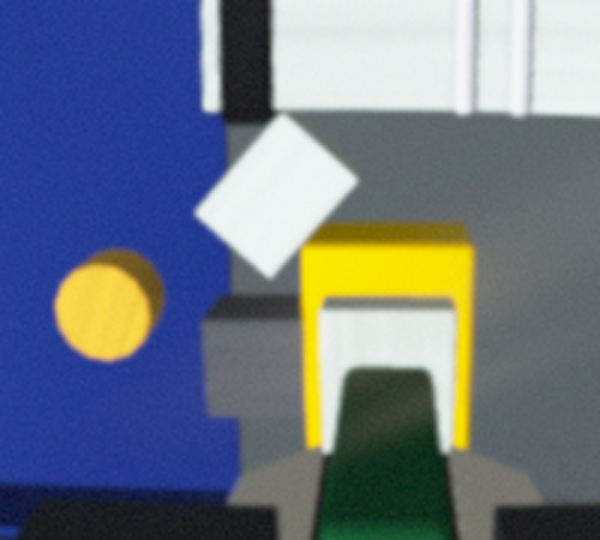

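Alu (275,195) is now at 45° with its corner only just on the bracket, but the block is running along the lip. I back off, shift toward the rail, yaw the block about 0.2 so its face pushes toward the lip, and push again.

>>> apply_moves --motion '[{"offset":[2,7,0],"rotation":[0.015,0.01,0]},{"offset":[4,7,0],"rotation":[0,0,0]},{"offset":[5,2,0],"rotation":[0,0,-0.07]},{"offset":[5,0,0],"rotation":[0,0,-0.07]},{"offset":[4,0,0],"rotation":[0,0,-0.07]},{"offset":[0,0,0],"rotation":[0,0,0]}]'

```text
time: 13.52
tool_pos: [0.5442, 0.1111, 0.1785]
tool_rot: [3.127, 0.021, 0.2]
contact_force: [0.4, 0.2, -2.8]
opening: 0.0194
```

```bash
python3 - <<'E'
from h import *
s=observe();print(s['opening'],s['contact_force'])
goto([.549,.115,.177],.18)
p=shot('wrist','w10.png');im=p['img'];cv2.imwrite('pics/w10c.png',cv2.resize(im[80:260,130:330],None,fx=3,fy=3,interpolation=2)[:,:,::-1])
E
```

```text
0.01940958136577457 [ 0.36289834  0.18981708 -2.83256443]
t 13.52 pos [0.5442 0.1111 0.1785] rot [3.127 0.021 0.2  ] offset total mm [ 5.5 -2.9  1.3]
rotvec total [0.0145 0.0213 0.0198]
```

View pics/w10c.png

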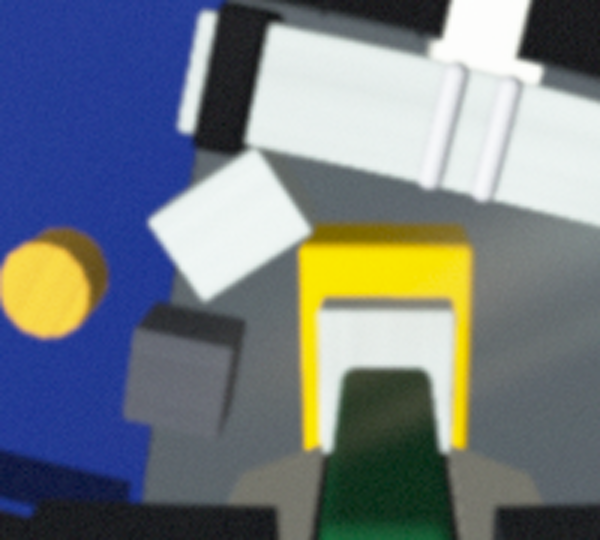

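>>> apply_moves --motion '[{"offset":[2,4,0],"rotation":[0.012,0.018,0]},{"offset":[5,0,0],"rotation":[0,0,0]},{"offset":[0,-2,0],"rotation":[0,0,0]},{"offset":[1,-5,0],"rotation":[0,0,0]},{"offset":[1,-5,0],"rotation":[0,0,0]},{"offset":[1,-5,0],"rotation":[0,0,0]}]'

```text
time: 14.07
tool_pos: [0.5446, 0.1143, 0.1779]
tool_rot: [3.122, 0.029, 0.192]
contact_force: [-9.4, -12.2, 7.4]
opening: 0.02
```

```bash
python3 - <<'E'
from h import *
s=observe();print(s['opening'],s['contact_force'])
goto([.549,.115,.177],.18)
p=shot('wrist','w11.png');im=p['img'];cv2.imwrite('pics/w11c.png',cv2.resize(im[80:260,130:330],None,fx=3,fy=3,interpolation=2)[:,:,::-1])
E
```

```text
0.019953732786976777 [ -9.40372306 -12.24549648   7.37959429]
t 14.07 pos [0.5446 0.1143 0.1779] rot [3.122 0.029 0.192] offset total mm [4.4 0.1 0.8]
rotvec total [0.02   0.0291 0.0125]
```

View pics/w11c.png

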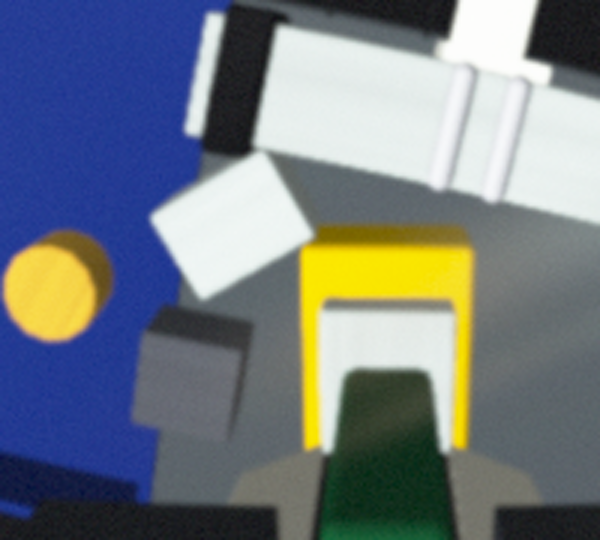

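>>> apply_moves --motion '[{"offset":[-2,7,0],"rotation":[0.01,0.015,0]},{"offset":[0,6,0],"rotation":[0,0.01,0]},{"offset":[0,0,0],"rotation":[0.005,0.01,0]},{"offset":[5,0,0],"rotation":[0,0,0]},{"offset":[5,0,0],"rotation":[0,0,0]},{"offset":[0,0,0],"rotation":[0,0,0]}]'

```text
time: 14.62
tool_pos: [0.5528, 0.1035, 0.1781]
tool_rot: [3.141, -0.001, 0.189]
contact_force: [-0.1, -1.1, -3.0]
opening: 0.0199
```

```bash
python3 - <<'E'
from h import *
s=observe();print(s['opening'],s['contact_force'])
goto([.550,.115,.177],.18)
p=shot('wrist','w12.png');im=p['img'];cv2.imwrite('pics/w12c.png',cv2.resize(im[80:260,130:330],None,fx=3,fy=3,interpolation=2)[:,:,::-1])
E
```

```text
0.0198593598864008 [-0.06954644 -1.08113768 -2.98405421]
t 14.62 pos [0.5528 0.1035 0.1781] rot [ 3.141e+00 -1.000e-03  1.890e-01] offset total mm [ -0.6 -11.8   1.1]
rotvec total [ 0.0006 -0.0006  0.009 ]
```

View pics/w12c.png

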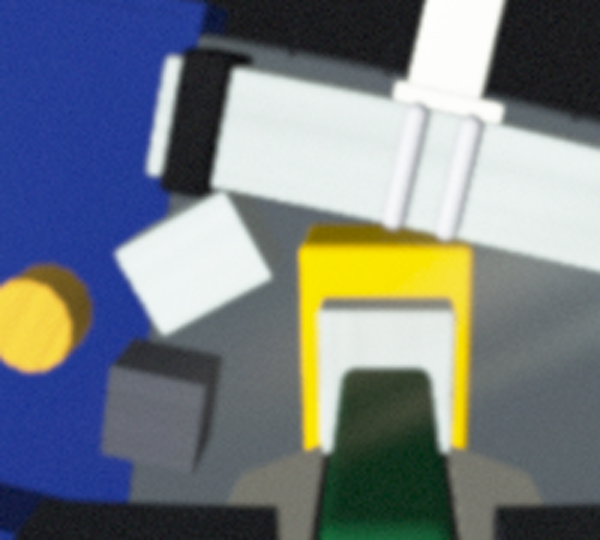

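Alu's rear corner (270,275) is now in front of the block's face. I push along the tool's -y, which leans toward the lip.

>>> apply_moves --motion '[{"offset":[0,-6,0],"rotation":[0,0,0]},{"offset":[0,-6,0],"rotation":[0,0,0]},{"offset":[0,-6,0],"rotation":[0,0,0]},{"offset":[0,-6,0],"rotation":[0,0,0]}]'

```text
time: 15.0
tool_pos: [0.5505, 0.1294, 0.178]
tool_rot: [3.141, -0.006, 0.188]
contact_force: [1.1, -2.8, -2.6]
opening: 0.0196
```

```bash
python3 - <<'E'
from h import *
s=observe();print(s['opening'],s['contact_force'])
goto([.545,.185,.177],.18)
p=shot('wrist','w13.png');im=p['img'];cv2.imwrite('pics/w13c.png',cv2.resize(im[80:260,130:330],None,fx=3,fy=3,interpolation=2)[:,:,::-1])
E
```

```text
0.019591681815928356 [ 1.11776658 -2.80549023 -2.56015294]
t 15.0 pos [0.5505 0.1294 0.178 ] rot [ 3.141 -0.006  0.188] offset total mm [  5.  -55.7   1. ]
rotvec total [ 0.0005 -0.0058  0.0079]
```

View pics/w13c.png

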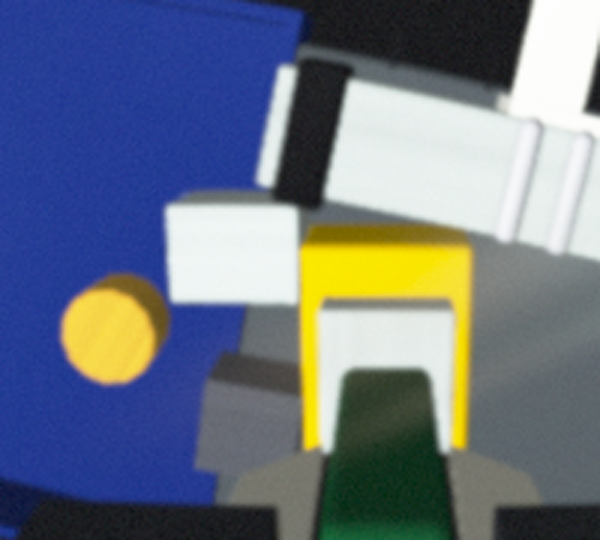

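Alu (233,250) is clear and going over the edge. I keep pushing both.

>>> apply_moves --motion '[{"offset":[-1,-4,0],"rotation":[0,-0.005,0]},{"offset":[-1,-6,0],"rotation":[0,0,0.03]},{"offset":[0,-6,0],"rotation":[0,0,0.03]},{"offset":[0,-6,0],"rotation":[0,0,0.03]},{"offset":[0,-6,0],"rotation":[0,0,0.03]},{"offset":[0,-6,0],"rotation":[0,0,0.03]}]'

```text
time: 15.55
tool_pos: [0.5437, 0.1667, 0.1789]
tool_rot: [3.14, -0.003, 0.035]
contact_force: [-1.5, -4.3, 0.7]
opening: 0.0195
```

```bash
python3 - <<'E'
from h import *
s=observe();print(s['opening'],s['contact_force'])
goto([.544,.185,.177],-.025)
p=shot('wrist','w14.png');im=p['img'];cv2.imwrite('pics/w14c.png',cv2.resize(im[80:260,130:330],None,fx=3,fy=3,interpolation=2)[:,:,::-1])
E
```

```text
0.019496547653588492 [-1.47840683 -4.25602889  0.709773  ]
t 15.55 pos [0.5437 0.1667 0.1789] rot [ 3.14e+00 -3.00e-03  3.50e-02] offset total mm [  0.9 -18.2   1.9]
rotvec total [ 0.0012 -0.0028  0.06  ]
```

View pics/w14c.png

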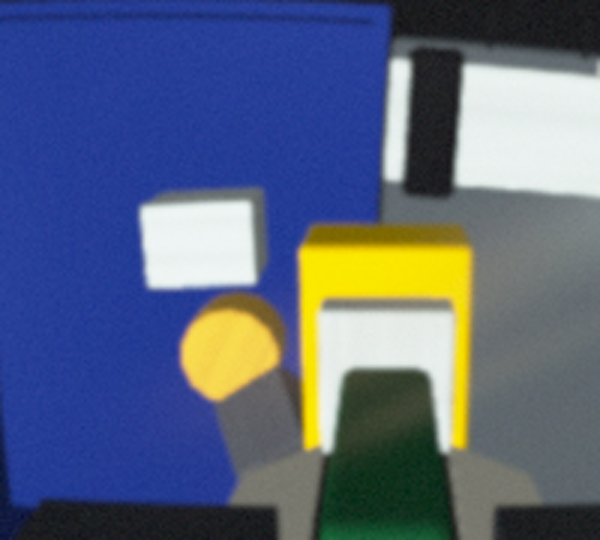

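Alu is in the tray. The steel (255,420) is toppling, leaning against the brass. I push a little further.

>>> apply_moves --motion '[{"offset":[0,-5,0],"rotation":[0,0,0.03]},{"offset":[0,-5,0],"rotation":[0,0,0.03]},{"offset":[0,-5,0],"rotation":[0,0,0]},{"offset":[0,0,0],"rotation":[0,0,0]}]'

```text
time: 15.93
tool_pos: [0.541, 0.1817, 0.1804]
tool_rot: [3.135, 0.003, -0.023]
contact_force: [-1.6, -0.9, -1.1]
opening: 0.0197
```

```bash
python3 - <<'E'
from h import *
s=observe();print(s['opening'],s['contact_force'])
goto([.544,.185,.177],-.025)
p=shot('wrist','w15.png');im=p['img'];cv2.imwrite('pics/w15c.png',cv2.resize(im[80:260,130:330],None,fx=3,fy=3,interpolation=2)[:,:,::-1])
for q in ['offcut_steel_mid','offcut_alu_mid','offcut_brass_mid','tray_in']: print(q,[(np.round(a['location'],4),round(a['score'],2)) for a in tip_of(q,p)[:2]])
p=read_camera('scene');im=p['img'];cv2.imwrite('pics/s15c.png',cv2.resize(im[160:260,230:380],None,fx=5,fy=5,interpolation=2)[:,:,::-1])
E
```

```text
0.019680020603846934 [-1.56974573 -0.92602956 -1.14427534]
t 15.93 pos [0.541  0.1817 0.1804] rot [ 3.135e+00  3.000e-03 -2.300e-02] offset total mm [ 3.  -3.4  3.3]
rotvec total [0.0071 0.0032 0.0017]
offcut_steel_mid [(array([0.516 , 0.2071, 0.0272]), 0.64), (array([ 0.7655, -0.121 ,  0.0009]), 0.56)]
offcut_alu_mid [(array([0.5798, 0.2214, 0.0164]), 0.97)]
offcut_brass_mid [(array([0.545 , 0.2152, 0.0128]), 0.78)]
tray_in [(array([0.5539, 0.2396, 0.0061]), 0.97)]
```

View pics/w15c.png

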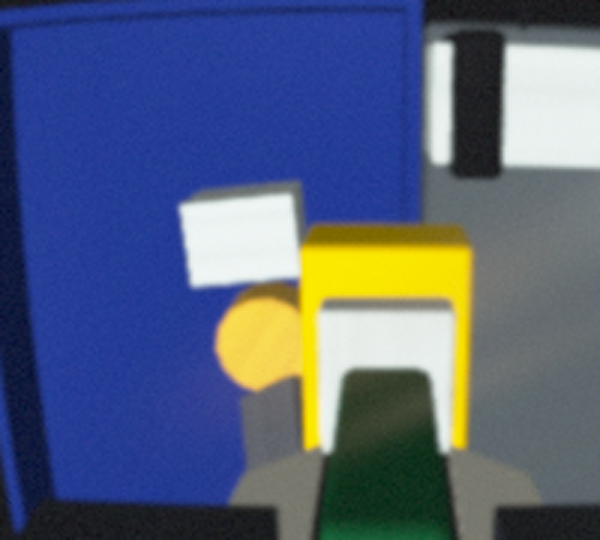

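View pics/s15c.png

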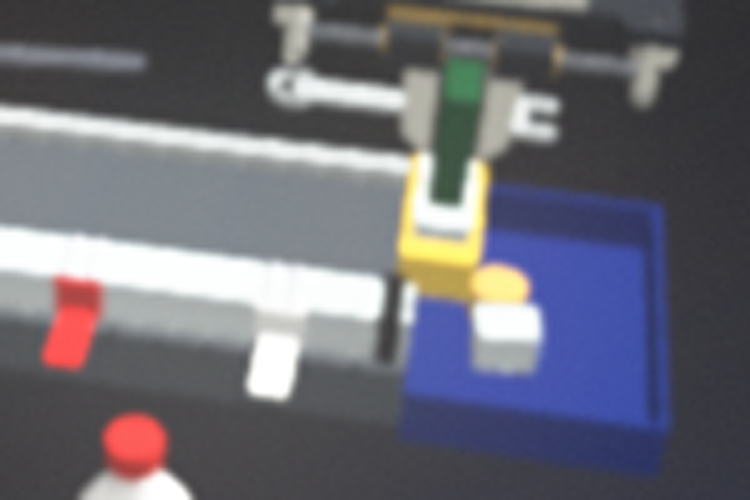

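Alu and brass are flat in the tray. Steel is half hidden under the block, estimated z 0.027. I raise the block and look again.

>>> apply_moves --motion '[{"offset":[0,0,-10],"rotation":[0.006,0.003,0]},{"offset":[0,4,-20],"rotation":[0,0,0]},{"offset":[0,8,-25],"rotation":[0,0,0]},{"offset":[0,10,-25],"rotation":[0,0,0]},{"offset":[0,20,-20],"rotation":[0,0,0]},{"offset":[0,20,-8],"rotation":[0,0,0]},{"offset":[0,20,0],"rotation":[0,0,0]},{"offset":[0,0,0],"rotation":[0,0,0]}]'

```text
time: 16.9
tool_pos: [0.5399, 0.097, 0.2966]
tool_rot: [-3.139, -0.005, -0.022]
contact_force: [0.0, -0.2, -2.1]
opening: 0.0194
```

```bash
python3 - <<'E'
from h import *
s=observe();print(s['opening'],s['contact_force'])
goto([.458,-.36,.29],-.025)
p=shot('wrist','w16.png')
for q in ['offcut_steel_mid','offcut_alu_mid','offcut_brass_mid','tray_in','slide_ball','notch_red']: print(q,[(np.round(a['location'],4),round(a['score'],2)) for a in tip_of(q,p)[:2]])
E
```

```text
0.019412555432094664 [ 0.02657214 -0.17366041 -2.14117539]
t 16.9 pos [0.5399 0.097  0.2966] rot [-3.139 -0.005 -0.022] offset total mm [-72.1 458.6   4.9]
rotvec total [-0.0029 -0.0054  0.0035]
offcut_steel_mid [(array([0.5154, 0.1932, 0.0166]), 0.83)]
offcut_alu_mid [(array([0.5769, 0.2209, 0.0129]), 0.86), (array([ 0.606 , -0.1347,  0.0703]), 0.57)]
offcut_brass_mid [(array([0.5449, 0.2145, 0.0152]), 0.91)]
tray_in [(array([0.5553, 0.2359, 0.0034]), 0.81)]
slide_ball [(array([ 0.6053, -0.1359,  0.0684]), 0.97), (array([0.5464, 0.171 , 0.0397]), 0.37)]
notch_red [(array([0.5445, 0.1708, 0.039 ]), 0.22)]
```

View pics/w16.png

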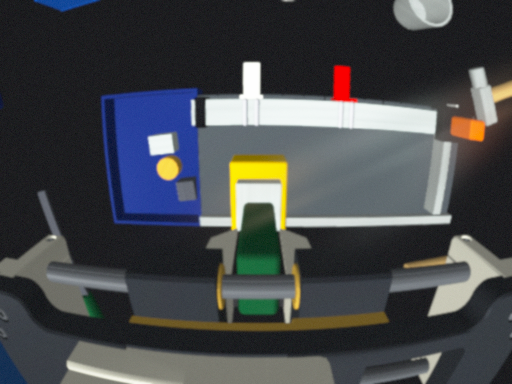

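All three offcuts lie in the tray: alu (163,143), brass (168,168), steel (186,190). I carry the block back to the bench.

>>> apply_moves --motion '[{"offset":[-4,20,0],"rotation":[0,0,0]},{"offset":[-6,38,0],"rotation":[0,0,0]},{"offset":[-6,38,0],"rotation":[0,0,0]},{"offset":[-6,38,0],"rotation":[0,0,0]},{"offset":[-6,38,0],"rotation":[0,0,0]},{"offset":[-6,38,0],"rotation":[0,0,0]},{"offset":[-6,38,0],"rotation":[0,0,0]},{"offset":[-6,38,0],"rotation":[0,0,0]},{"offset":[-6,38,0],"rotation":[0,0,0]},{"offset":[-6,38,0],"rotation":[0,0,0]},{"offset":[-6,38,0],"rotation":[0,0,0]},{"offset":[-4,25,0],"rotation":[0,0,0]}]'

```text
time: 18.25
tool_pos: [0.467, -0.3287, 0.2867]
tool_rot: [-3.131, 0.003, 0.006]
contact_force: [0.5, 0.7, -2.1]
opening: 0.0195
```

```bash
cat >> h.py <<'E'
def wray(p,s,uv,z):
    K=p['camera_matrix']; d=np.array([(uv[0]-K[0,2]),(uv[1]-K[1,2])]); r=np.hypot(*d); th=r/K[0,0]
    v=np.array([*(np.sin(th)*d/max(r,1e-9)),np.cos(th)]); T=p['tool_from_camera']
    R=Ro.from_euler('xyz',s['tool_rot']).as_matrix()
    o=R@T[:3,3]+s['tool_pos']; v=R@T[:3,:3]@v
    return o+v*(z-o[2])/v[2]
def wproj(p,s,X):
    T=p['tool_from_camera'];R=Ro.from_euler('xyz',s['tool_rot']).as_matrix()
    c=T[:3,:3].T@(R.T@(np.asarray(X)-s['tool_pos'])-T[:3,3]); th=np.arccos(c[2]/np.linalg.norm(c)); n=np.hypot(c[0],c[1]); K=p['camera_matrix']
    return K[:2,2]+K[0,0]*th*c[:2]/n
E
python3 - <<'E'
from h import *
s=observe();print(s['opening'],s['contact_force'])
goto([.458,-.345,.155],-.025)
E
```

```text
0.019521758919250797 [ 0.46717059  0.74550412 -2.05945875]
t 18.25 pos [ 0.467  -0.3287  0.2867] rot [-3.131e+00  3.000e-03  6.000e-03] offset total mm [ -8.7  17.6 131.5]
rotvec total [-0.0103  0.0029  0.0313]
```

>>> apply_moves --motion '[{"offset":[-4,8,5],"rotation":[-0.01,0.003,0.015]},{"offset":[-4,8,20],"rotation":[0,0,0.015]},{"offset":[0,0,25],"rotation":[0,0,0]},{"offset":[0,0,25],"rotation":[0,0,0]},{"offset":[0,0,25],"rotation":[0,0,0]},{"offset":[0,0,20],"rotation":[0,0,0]},{"offset":[0,0,8],"rotation":[0,0,0]},{"offset":[0,0,0],"rotation":[0,0,0]}]'

```text
time: 18.92
tool_pos: [0.4594, -0.3472, 0.1505]
tool_rot: [3.141, -0.0, -0.03]
contact_force: [0.4, -0.0, -2.3]
opening: 0.0198
```

```bash
python3 - <<'E'
from h import *
s=observe();print(s['opening'],s['contact_force'])
goto([.458,-.345,.1335],-.025)
shot('wrist','w17.png')
E
```

```text
0.0197582529011515 [ 0.3843222  -0.03253853 -2.33767927]
t 18.92 pos [ 0.4594 -0.3472  0.1505] rot [ 3.141 -0.    -0.03 ] offset total mm [-1.5 -2.2 17. ]
rotvec total [ 0.0006 -0.0002 -0.005 ]
```

View pics/w17.png

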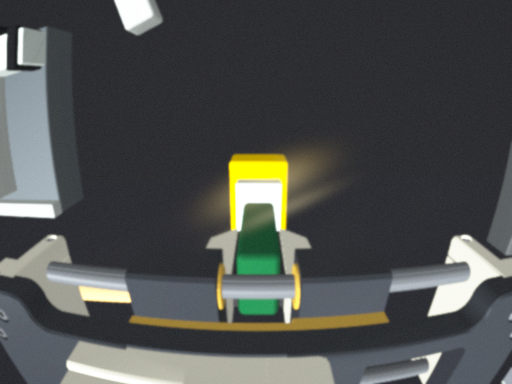

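The bench below is clear and the grip looks unchanged. I set the block down.

>>> apply_moves --motion '[{"offset":[0,0,8],"rotation":[0,0,0]},{"offset":[0,0,5],"rotation":[0,0,0]},{"offset":[0,0,3],"rotation":[0,0,0]},{"offset":[0,0,0.5],"rotation":[0,0,0]}]'

```text
time: 19.3
tool_pos: [0.4619, -0.3477, 0.1374]
tool_rot: [3.136, -0.006, -0.028]
contact_force: [0.0, 0.4, -2.9]
opening: 0.0197
```

```bash
python3 - <<'E'
from h import *
s=observe();print(s['opening'],s['contact_force'])
goto([.458,-.345,.133],-.025)
E
```

```text
0.019736601667056368 [ 0.01340591  0.3621081  -2.94945139]
t 19.3 pos [ 0.4619 -0.3477  0.1374] rot [ 3.136 -0.006 -0.028] offset total mm [-4.  -2.6  4.3]
rotvec total [ 0.0059 -0.0062 -0.0034]
```

>>> apply_moves --motion '[{"offset":[0,0,2],"rotation":[0.005,-0.006,0]},{"offset":[0,0,2],"rotation":[0,0,0]},{"offset":[0,0,1],"rotation":[0,0,0]}]'

```text
time: 19.55
tool_pos: [0.4625, -0.3483, 0.1336]
tool_rot: [3.139, -0.002, -0.028]
contact_force: [-0.4, 0.4, -3.6]
opening: 0.0195
```

>>> apply_moves --motion '[{"offset":[0,0,1.5],"rotation":[0.002,-0.002,0]},{"offset":[0,0,1],"rotation":[0,0,0]}]'

```text
time: 19.72
tool_pos: [0.4629, -0.3487, 0.133]
tool_rot: [3.14, -0.001, -0.029]
contact_force: [-3.7, 2.9, 8.2]
opening: 0.02
```

It touches the bench (Fz +8 N). I release.

>>> apply_moves --motion '[{"offset":[0,0,0],"rotation":[0,0,0]},{"offset":[0,0,0],"rotation":[0,0,0]},{"offset":[0,0,0],"rotation":[0,0,0]},{"offset":[0,0,0],"rotation":[0,0,0]},{"offset":[0,0,0],"rotation":[0,0,0]},{"offset":[0,0,0],"rotation":[0,0,0]},{"offset":[0,0,0],"rotation":[0,0,0]},{"offset":[0,0,0],"rotation":[0,0,0]},{"offset":[0,0,0],"rotation":[0,0,0]}]' --grip 0

```text
time: 20.47
tool_pos: [0.4638, -0.3499, 0.1347]
tool_rot: [3.137, -0.004, -0.029]
contact_force: [0.4, 0.8, 0.2]
opening: 0.0756
```

>>> apply_moves --motion '[{"offset":[0,0,-10],"rotation":[0,0,0]},{"offset":[0,0,-25],"rotation":[0,0,0]},{"offset":[0,0,-30],"rotation":[0,0,0]},{"offset":[0,0,-30],"rotation":[0,0,0]},{"offset":[0,0,-25],"rotation":[0,0,0]},{"offset":[0,0,0],"rotation":[0,0,0]}]'

```text
time: 20.97
tool_pos: [0.4625, -0.3486, 0.261]
tool_rot: [3.141, -0.001, -0.029]
contact_force: [0.1, -0.5, 0.7]
opening: 0.0915
```

```bash
python3 - <<'E'
from h import *
s=observe();print(s['opening'],s['contact_force'],s['qpos'])
goto([.6065,-.134,.25],-.025)
p=shot('wrist','w18.png')
for q in ['push_grip','push_block','slide_grip','slide_ball']: print(q,[(np.round(a['location'],4),round(a['score'],2)) for a in tip_of(q,p)[:2]])
E
```

```text
0.09153272308470409 [ 0.08692743 -0.46590521  0.72978271] [-7.77995400e-01  4.65503451e-01  1.41985960e+00 -3.14515784e-04
  1.25497795e+00  8.21926960e-01]
t 20.97 pos [ 0.4625 -0.3486  0.261 ] rot [ 3.141e+00 -1.000e-03 -2.900e-02] offset total mm [ 137.7 -218.7   10.9]
rotvec total [ 0.0011 -0.0007 -0.004 ]
push_grip [(array([ 0.463 , -0.3471,  0.086 ]), 0.72)]
push_block [(array([ 4.644e-01, -3.502e-01, -4.000e-04]), 0.84)]
slide_grip [(array([ 0.6098, -0.131 ,  0.113 ]), 0.7), (array([ 0.464 , -0.352 , -0.0013]), 0.65)]
slide_ball [(array([ 0.6041, -0.1401,  0.072 ]), 0.6)]
```

View pics/w18.png

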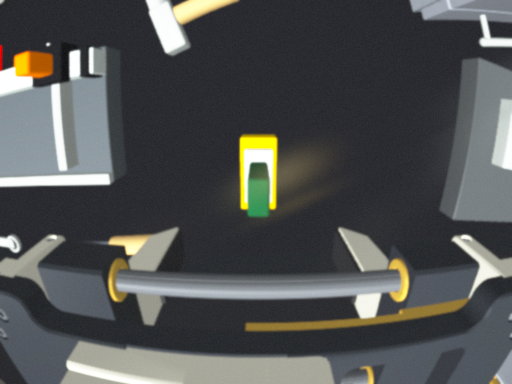

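The block stands upright and free at (0.463,-0.350). I go above the stop's grip and turn so the jaws close across the rail.

>>> apply_moves --motion '[{"offset":[11,-18,-2],"rotation":[0,0,0]},{"offset":[19,-30,0],"rotation":[0,0,0]},{"offset":[19,-30,0],"rotation":[0,0,0]},{"offset":[19,-30,0],"rotation":[0,0,0]},{"offset":[19,-30,0],"rotation":[0,0,0]},{"offset":[19,-30,0],"rotation":[0,0,0]},{"offset":[19,-30,0],"rotation":[0,0,0]},{"offset":[11,-18,0],"rotation":[0,0,-0.12]},{"offset":[0,0,0],"rotation":[0,0,-0.12]},{"offset":[0,0,0],"rotation":[0,0,-0.12]},{"offset":[0,0,0],"rotation":[0,0,-0.12]},{"offset":[0,0,0],"rotation":[0,0,-0.12]}]'

```text
time: 22.22
tool_pos: [0.6042, -0.122, 0.2351]
tool_rot: [-3.1, 0.021, 0.58]
contact_force: [0.7, -0.1, -0.2]
opening: 0.0915
```

>>> apply_moves --motion '[{"offset":[0,0,0],"rotation":[0,0,-0.12]},{"offset":[0,0,0],"rotation":[0,0,-0.12]},{"offset":[0,0,0],"rotation":[0,0,-0.12]},{"offset":[0,0,0],"rotation":[0,0,-0.12]},{"offset":[0,0,0],"rotation":[0,0,-0.12]},{"offset":[0,0,0],"rotation":[0,0,-0.12]},{"offset":[0,0,0],"rotation":[0,0,-0.12]},{"offset":[0,0,0],"rotation":[0,0,-0.12]},{"offset":[0,0,0],"rotation":[0,0,0]}]'

```text
time: 22.97
tool_pos: [0.5993, -0.1196, 0.2187]
tool_rot: [-3.073, -0.033, 1.582]
contact_force: [0.1, -0.0, -0.1]
opening: 0.0919
```

```bash
python3 - <<'E'
from h import *
s=observe();print(s['opening'],s['contact_force'],s['qpos'].round(3))
goto([.6065,-.134,.25],1.546)
s=observe();p=shot('wrist','w19.png');im=p['img'];cv2.imwrite('pics/w19c.png',cv2.resize(im[:260,120:400],None,fx=2.3,fy=2.3,interpolation=2)[:,:,::-1])
for q in ['slide_grip','slide_ball','notch_red','notch_white']: print(q,[(np.round(a['location'],4),round(a['score'],2)) for a in tip_of(q,p)[:2]])
E
```

```text
0.09189525360174769 [ 0.08703256 -0.03337718 -0.06241023] [-0.326  0.594  1.32   0.009  1.303 -0.341]
t 22.97 pos [ 0.5993 -0.1196  0.2187] rot [-3.073 -0.033  1.582] offset total mm [-13.5   4.8 -32.2]
rotvec total [-0.0691 -0.0321  0.0375]
slide_grip [(array([ 0.6073, -0.1313,  0.1125]), 0.91), (array([ 0.6026, -0.1358,  0.0716]), 0.66)]
slide_ball [(array([ 0.6081, -0.1358,  0.0692]), 0.6)]
notch_red []
notch_white []
```

View pics/w19.png

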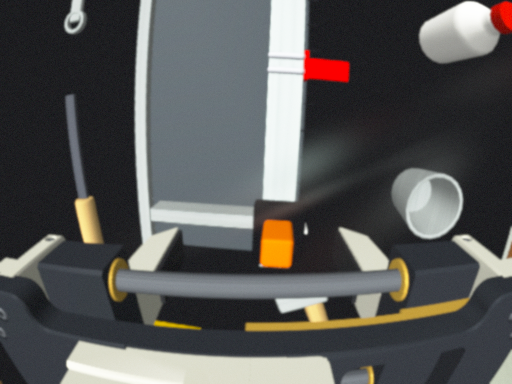

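The red notch's ridges are at about (287,57) and (287,72), ahead of the stop along the rail. The orange grip is at (277,243). The hand has tilted by 0.07, so I level and centre it.

>>> apply_moves --motion '[{"offset":[-7,2,-3],"rotation":[-0.04,-0.016,0.019]},{"offset":[-6,2,0],"rotation":[-0.029,-0.016,0.018]},{"offset":[0,0,0],"rotation":[0,0,0]}]'

```text
time: 23.47
tool_pos: [0.6044, -0.133, 0.2223]
tool_rot: [3.137, 0.002, 1.533]
contact_force: [-0.2, -0.3, 0.1]
opening: 0.0922
```

```bash
python3 - <<'E'
from h import *
s=observe()
goto([.6065,-.133,.165],1.546)
p=shot('wrist','w20.png');im=p['img'];cv2.imwrite('pics/w20c.png',cv2.resize(im[20:240,220:400],None,fx=3,fy=3,interpolation=2)[:,:,::-1])
for q in ['slide_grip','slide_ball','notch_red','notch_white']: print(q,[(np.round(a['location'],4),round(a['score'],2)) for a in tip_of(q,p)[:2]])
E
```

```text
t 23.47 pos [ 0.6044 -0.133   0.2223] rot [3.137e+00 2.000e-03 1.533e+00] offset total mm [ 0.2  1.9 57.3]
rotvec total [ 0.0045  0.002  -0.0135]
slide_grip [(array([ 0.6072, -0.1317,  0.1167]), 0.72)]
slide_ball [(array([ 0.6069, -0.1385,  0.0677]), 0.78), (array([ 0.6889, -0.3602, -0.0013]), 0.36)]
notch_red []
notch_white []
```

View pics/w20c.png

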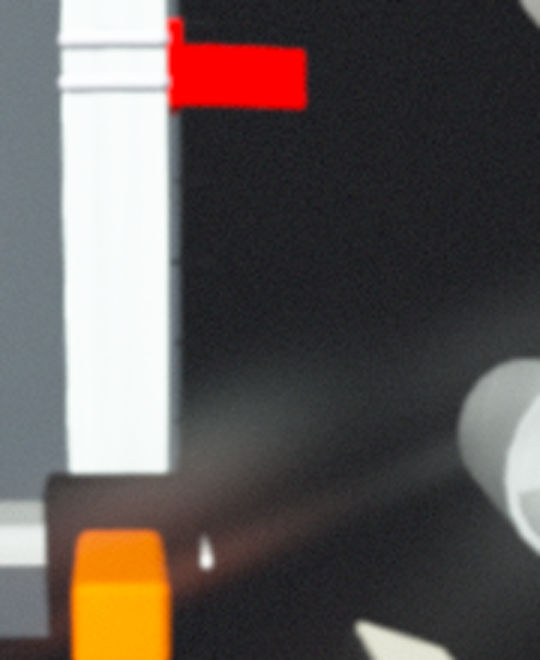

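```bash
python3 - <<'E'
from h import *
s=observe();p=read_camera('wrist')
f=lambda u,v:(220+u/3-.3,20+v/3-.3)
a=wray(p,s,f(115,38),.0725);b=wray(p,s,f(115,83),.0725);print(a,b,(a+b)/2)
print('post top front edge z.133',wray(p,s,f(122,530),.133),'top/front face boundary?',wray(p,s,f(122,583),.133))
print('saddle front z.094',wray(p,s,f(110,475),.094)); print('pointer',wray(p,s,f(205,565),.08))
print('rail edges',wray(p,s,f(62,150),.07),wray(p,s,f(170,150),.07))
for nm in ['top','scene']:
    q=read_camera(nm);im=q['img'];hsv=cv2.cvtColor(im,cv2.COLOR_RGB2HSV)
    m=cv2.inRange(hsv,(0,150,90),(7,255,255)); n,l,st,c=cv2.connectedComponentsWithStats(m)
    print(nm,[(c[i].round(1).tolist(),st[i].tolist()) for i in range(1,n) if st[i][4]>20])
    if nm=='scene': cv2.imwrite('pics/s20.png',cv2.resize(im[165:265,170:330],None,fx=4.8,fy=4.8,interpolation=2)[:,:,::-1])
E
```

```text
[0.60841741 0.00741454 0.0725    ] [ 0.60795585 -0.00530702  0.0725    ] [0.60818663 0.00105376 0.0725    ]
post top front edge z.133 [ 0.60554854 -0.10960927  0.133     ] top/front face boundary? [ 0.6051333  -0.12189281  0.133     ]
saddle front z.094 [ 0.60290485 -0.10780515  0.094     ]
pointer [ 0.62853762 -0.13882762  0.08      ]
rail edges [ 0.59309428 -0.02296838  0.07      ] [ 0.62204921 -0.02400655  0.07      ]
top [([231.3, 96.4], [227, 92, 9, 10, 72]), ([253.5, 152.7], [250, 147, 9, 12, 95])]
scene [([244.0, 224.9], [239, 217, 10, 16, 111]), ([256.6, 248.2], [251, 243, 12, 12, 107])]
```

View pics/s20.png

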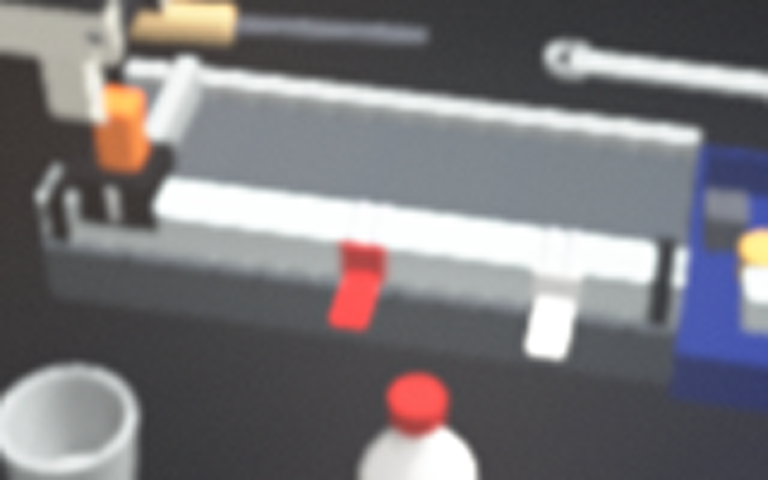

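Ridges measured 12.7 mm apart (12.4 given), with the red notch middle at world y ≈ 0.001. The post centre is at y ≈ -0.132. I descend on the grip.

>>> apply_moves --motion '[{"offset":[0.5,2,5],"rotation":[0.004,0.002,-0.013]},{"offset":[0,0,12],"rotation":[0,0,0]},{"offset":[0,0,12],"rotation":[0,0,0]},{"offset":[0,0,12],"rotation":[0,0,0]},{"offset":[0,0,8],"rotation":[0,0,0]},{"offset":[0,0,0],"rotation":[0,0,0]}]'

```text
time: 24.37
tool_pos: [0.6077, -0.1313, 0.1702]
tool_rot: [-3.14, -0.002, 1.553]
contact_force: [0.0, -0.1, 0.4]
opening: 0.0917
```

```bash
python3 - <<'E'
from h import *
goto([.6065,-.132,.165],1.546)
print(observe()['contact_force'])
E
```

```text
t 24.37 pos [ 0.6077 -0.1313  0.1702] rot [-3.140e+00 -2.000e-03  1.553e+00] offset total mm [-0.7 -1.2  5.2]
rotvec total [-0.0013 -0.0016  0.007 ]
[ 0.04817481 -0.05993429  0.40736554]
```

>>> apply_moves --motion '[{"offset":[-0.5,-1,4],"rotation":[0,0,0.006]},{"offset":[0,0,0],"rotation":[0,0,0]},{"offset":[0,0,0],"rotation":[0,0,0]},{"offset":[0,0,0],"rotation":[0,0,0]},{"offset":[0,0,0],"rotation":[0,0,0]},{"offset":[0,0,0],"rotation":[0,0,0]},{"offset":[0,0,0],"rotation":[0,0,0]},{"offset":[0,0,0],"rotation":[0,0,0]}]' --grip 1 --grip_force 40

```text
time: 25.03
tool_pos: [0.6077, -0.1321, 0.168]
tool_rot: [3.14, -0.001, 1.547]
contact_force: [-0.3, 0.3, -0.0]
opening: 0.0429
```

```bash
python3 - <<'E'
from h import *
goto([.6065,-.132,.165],1.546)
print(observe()['contact_force'])
E
```

```text
t 25.03 pos [ 0.6077 -0.1321  0.168 ] rot [ 3.140e+00 -1.000e-03  1.547e+00] offset total mm [ 0.1 -1.2  3. ]
rotvec total [ 0.0018 -0.0008  0.0011]
[-0.28581764  0.2912607  -0.00540247]
```

>>> apply_moves --motion '[{"offset":[0,-1,3],"rotation":[0.002,0,0]},{"offset":[0,0,0],"rotation":[0,0,0]},{"offset":[0,0,0],"rotation":[0,0,0]},{"offset":[0,0,0],"rotation":[0,0,0]},{"offset":[0,0,0],"rotation":[0,0,0]},{"offset":[0,0,0],"rotation":[0,0,0]}]'

```text
time: 25.53
tool_pos: [0.6062, -0.1321, 0.1651]
tool_rot: [-3.14, -0.001, 1.547]
contact_force: [-0.1, -0.9, 0.0]
opening: 0.022
```

```bash
python3 - <<'E'
from h import *
s=observe();goto([.6095,-.02,.165],1.546)
print(s['contact_force'],s['opening'])
s=observe();p=shot('wrist','w21.png');im=p['img'];cv2.imwrite('pics/w21c.png',cv2.resize(im[0:260,180:360],None,fx=2.3,fy=2.3,interpolation=2)[:,:,::-1])
E
```

```text
t 25.53 pos [ 0.6062 -0.1321  0.1651] rot [-3.140e+00 -1.000e-03  1.547e+00] offset total mm [112.2   0.6   0.2]
rotvec total [-0.0012 -0.0008  0.0006]
[-0.06554646 -0.85178525  0.03249372] 0.022049662373892744
```

View pics/w21c.png

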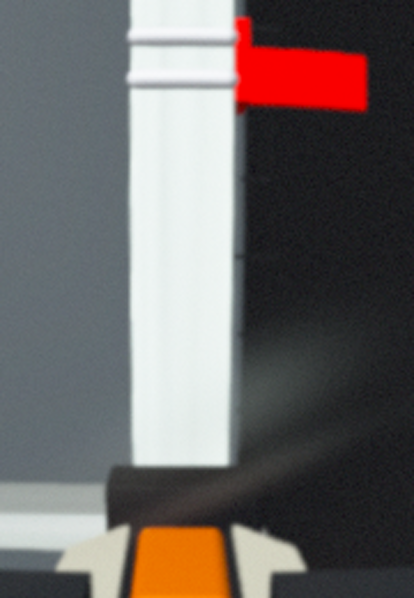

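Gripped (opening 22.0 mm). I slide along the tool's +x, which runs along the rail.

>>> apply_moves --motion '[{"offset":[5,0,0],"rotation":[0,0,0]},{"offset":[9,0,0],"rotation":[0,0,0]},{"offset":[10,0,0],"rotation":[0,0,0]},{"offset":[10,0,0],"rotation":[0,0,0]},{"offset":[10,0,0],"rotation":[0,0,0]},{"offset":[10,0,0],"rotation":[0,0,0]},{"offset":[10,0,0],"rotation":[0,0,0]},{"offset":[10,0,0],"rotation":[0,0,0]},{"offset":[8,0,0],"rotation":[0,0,0]},{"offset":[5,0,0],"rotation":[0,0,0]},{"offset":[0,0,0],"rotation":[0,0,0]}]'

```text
time: 26.5
tool_pos: [0.6089, -0.0342, 0.1651]
tool_rot: [3.141, -0.0, 1.549]
contact_force: [1.0, -0.8, -0.2]
opening: 0.0221
```

```bash
python3 - <<'E'
from h import *
s=observe();goto([.6095,0.0,.165],1.546)
print(s['contact_force'],s['opening'])
s=observe();p=shot('wrist','w22.png');im=p['img'];cv2.imwrite('pics/w22c.png',cv2.resize(im[80:260,180:360],None,fx=3.3,fy=3.3,interpolation=2)[:,:,::-1])
E
```

```text
t 26.5 pos [ 0.6089 -0.0342  0.1651] rot [ 3.141 -0.     1.549] offset total mm [34.2 -0.1  0.1]
rotvec total [ 0.0003 -0.0005  0.0025]
[ 1.04286544 -0.81639574 -0.24052363] 0.02207257751415514
```

View pics/w22c.png

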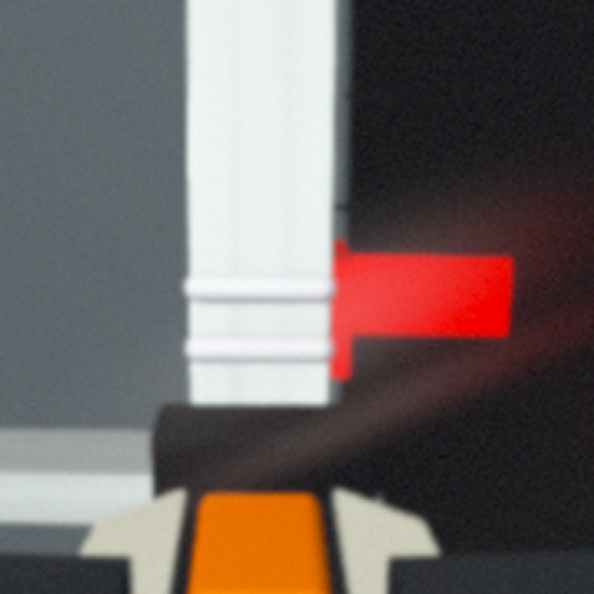

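```bash
python3 - <<'E'
from h import *
s=observe();p=read_camera('wrist')
f=lambda u,v:(180+u/3.3-.3,80+v/3.3-.3)
a=wray(p,s,f(260,290),.0725);b=wray(p,s,f(260,350),.0725);print(a,b,(a+b)/2)
print('saddle front bottom',wray(p,s,f(250,405),.07),wray(p,s,f(250,405),.074),s['tool_pos'])
E
```

```text
[0.60852489 0.00650723 0.0725    ] [ 0.60824499 -0.00561615  0.0725    ] [6.08384939e-01 4.45541425e-04 7.25000000e-02]
saddle front bottom [ 0.60592852 -0.01797026  0.07      ] [ 0.60600108 -0.01653605  0.074     ] [ 0.60882119 -0.03458467  0.16510091]
```

>>> apply_moves --motion '[{"offset":[5,0,0],"rotation":[0,0,0]},{"offset":[6,0,0],"rotation":[0,0,0]},{"offset":[5,0,0],"rotation":[0,0,0]},{"offset":[3,0,0],"rotation":[0,0,0]},{"offset":[0,0,0],"rotation":[0,0,0]}]'

```text
time: 27.02
tool_pos: [0.6093, -0.0162, 0.1651]
tool_rot: [3.141, 0.0, 1.546]
contact_force: [0.5, -0.2, 0.6]
opening: 0.022
```

>>> apply_moves --motion '[{"offset":[2,0,0],"rotation":[0,0,0]},{"offset":[2,0,0],"rotation":[0,0,0]}]'

```text
time: 27.18
tool_pos: [0.6094, -0.0122, 0.1651]
tool_rot: [3.141, 0.0, 1.546]
contact_force: [0.3, -0.9, 0.7]
opening: 0.0219
```

>>> apply_moves --motion '[{"offset":[2,0,0],"rotation":[0,0,0]}]'

```text
time: 27.27
tool_pos: [0.6095, -0.0101, 0.1651]
tool_rot: [3.141, 0.0, 1.546]
contact_force: [0.9, -1.5, 0.2]
opening: 0.0217
```

>>> apply_moves --motion '[{"offset":[2,0,0],"rotation":[0,0,0]}]'

```text
time: 27.35
tool_pos: [0.6096, -0.0086, 0.1651]
tool_rot: [3.141, 0.002, 1.546]
contact_force: [-0.0, -9.6, -1.2]
opening: 0.0221
```

The ridge is felt: -9.6 N at TCP y -0.0086.

>>> apply_moves --motion '[{"offset":[2,0,0],"rotation":[0,0,0]}]'

```text
time: 27.43
tool_pos: [0.6096, -0.0082, 0.1651]
tool_rot: [-3.142, 0.005, 1.546]
contact_force: [-0.2, -12.8, 0.4]
opening: 0.022
```

>>> apply_moves --motion '[{"offset":[1.5,0,0],"rotation":[0,0,0]}]'

```text
time: 27.52
tool_pos: [0.6096, -0.0082, 0.1651]
tool_rot: [-3.142, 0.007, 1.545]
contact_force: [-0.8, -7.8, -0.8]
opening: 0.022
```

>>> apply_moves --motion '[{"offset":[2.5,0,0],"rotation":[0,0,0]}]'

```text
time: 27.6
tool_pos: [0.6096, -0.0078, 0.1651]
tool_rot: [-3.141, 0.011, 1.545]
contact_force: [-0.7, -13.2, -0.2]
opening: 0.0222
```

```bash
python3 - <<'E'
from h import *
s=observe();print(s['tool_pos'],s['tool_rot'],s['contact_force'],s['opening'])
E
```

```text
[ 0.60960559 -0.00782159  0.16510708] [-3.14141833  0.01084167  1.54464599] [ -0.71968456 -13.16536397  -0.19919128] 0.022163831722628292
```

>>> apply_moves --motion '[{"offset":[3,0,0],"rotation":[0,0.011,0]}]'

```text
time: 27.68
tool_pos: [0.6096, -0.007, 0.1651]
tool_rot: [-3.141, 0.004, 1.544]
contact_force: [-1.1, -10.4, -0.0]
opening: 0.022
```

>>> apply_moves --motion '[{"offset":[2.5,0,0],"rotation":[0,0.004,0]}]'

```text
time: 27.77
tool_pos: [0.6096, -0.0065, 0.1651]
tool_rot: [-3.141, 0.003, 1.544]
contact_force: [-0.3, -8.9, 0.3]
opening: 0.0221
```

>>> apply_moves --motion '[{"offset":[2.5,0,0],"rotation":[0,0.003,0]}]'

```text
time: 27.85
tool_pos: [0.6097, -0.0059, 0.1651]
tool_rot: [-3.141, 0.003, 1.544]
contact_force: [-0.5, -6.0, 0.2]
opening: 0.0218
```

>>> apply_moves --motion '[{"offset":[2,0,0],"rotation":[0,0.003,0]}]'

```text
time: 27.93
tool_pos: [0.6097, -0.0053, 0.1651]
tool_rot: [-3.141, 0.003, 1.544]
contact_force: [-1.0, -5.8, -0.3]
opening: 0.0217
```

>>> apply_moves --motion '[{"offset":[2,0,0],"rotation":[0,0.003,0]}]'

```text
time: 28.02
tool_pos: [0.6097, -0.0046, 0.1651]
tool_rot: [-3.141, 0.002, 1.544]
contact_force: [0.1, -5.2, -0.4]
opening: 0.0216
```

>>> apply_moves --motion '[{"offset":[1.5,0,0],"rotation":[0,0.003,0]}]'

```text
time: 28.1
tool_pos: [0.6097, -0.0043, 0.1651]
tool_rot: [-3.141, 0.001, 1.544]
contact_force: [-0.0, -5.2, 0.5]
opening: 0.0217
```

>>> apply_moves --motion '[{"offset":[2,0,0],"rotation":[0,0.001,0]}]'

```text
time: 28.18
tool_pos: [0.6097, -0.0033, 0.1651]
tool_rot: [-3.141, 0.002, 1.544]
contact_force: [-0.6, -4.0, -0.3]
opening: 0.022
```

>>> apply_moves --motion '[{"offset":[1.5,0,0],"rotation":[0,0,0]}]'

```text
time: 28.27
tool_pos: [0.6098, -0.0022, 0.1651]
tool_rot: [-3.141, 0.003, 1.544]
contact_force: [-0.6, -3.7, 0.9]
opening: 0.0217
```

>>> apply_moves --motion '[{"offset":[1.5,0,0],"rotation":[0,0.002,0]}]'

```text
time: 28.35
tool_pos: [0.6098, -0.0007, 0.1651]
tool_rot: [-3.141, 0.001, 1.544]
contact_force: [-0.3, -0.1, -0.2]
opening: 0.0219
```

```bash
python3 - <<'E'
from h import *
s=observe();print(s['contact_force'],s['tool_pos'])
p=shot('wrist','w23.png');im=p['img'];cv2.imwrite('pics/w23c.png',cv2.resize(im[80:260,180:360],None,fx=3.3,fy=3.3,interpolation=2)[:,:,::-1])
q=read_camera('scene');im=q['img'];cv2.imwrite('pics/s23.png',cv2.resize(im[175:255,190:300],None,fx=7,fy=7,interpolation=2)[:,:,::-1])
for k in ['slide_ball','slide_grip','notch_red']: print(k,[(np.round(a['location'],4),round(a['score'],2)) for a in tip_of(k,q)[:2]])
E
```

```text
[-0.2587653  -0.06690125 -0.2239412 ] [ 0.60980703 -0.00070963  0.16512737]
slide_ball [(array([ 0.369 , -0.1416, -0.0023]), 0.73), (array([ 0.6105, -0.0016,  0.0718]), 0.62)]
slide_grip [(array([0.6126, 0.0029, 0.1116]), 0.56)]
notch_red [(array([0.5502, 0.0067, 0.003 ]), 0.41)]
```

View pics/w23c.png

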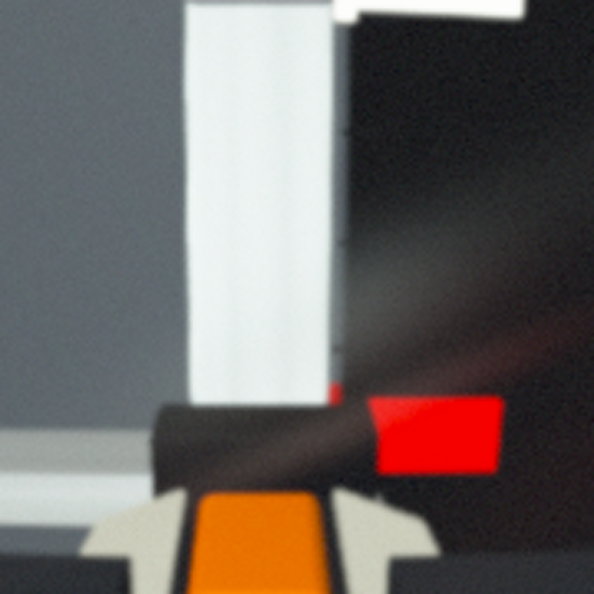

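View pics/s23.png

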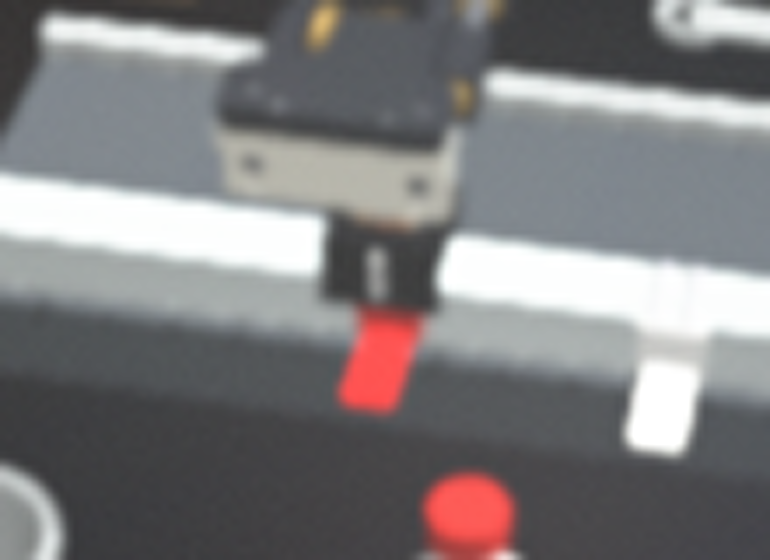

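The saddle edge is unchanged at crop row 405, so nothing slipped in the grip. Force went to 0 just past the crest, and the pointer is still slightly short of the tab's middle. I go on in small steps.

>>> apply_moves --motion '[{"offset":[1.5,0,0],"rotation":[0,0.001,0]}]'

```text
time: 28.68
tool_pos: [0.6099, 0.0019, 0.1651]
tool_rot: [-3.141, -0.001, 1.544]
contact_force: [0.7, 0.2, -1.5]
opening: 0.0218
```

>>> apply_moves --motion '[{"offset":[1,0,0],"rotation":[0,0.001,0]}]'

```text
time: 28.77
tool_pos: [0.6099, 0.0029, 0.1651]
tool_rot: [-3.141, -0.002, 1.545]
contact_force: [-1.1, -1.7, 0.5]
opening: 0.0215
```

>>> apply_moves --motion '[{"offset":[1,0,0],"rotation":[0,0,0]}]'

```text
time: 28.85
tool_pos: [0.6099, 0.0033, 0.1651]
tool_rot: [-3.141, -0.0, 1.545]
contact_force: [-1.0, -5.1, 0.4]
opening: 0.022
```

>>> apply_moves --motion '[{"offset":[1,0,0],"rotation":[0,0,0]}]'

```text
time: 28.93
tool_pos: [0.6099, 0.0035, 0.1651]
tool_rot: [-3.141, 0.001, 1.545]
contact_force: [-0.1, -6.6, -0.5]
opening: 0.0218
```

>>> apply_moves --motion '[{"offset":[1,0,0],"rotation":[0,0,0]}]'

```text
time: 29.02
tool_pos: [0.6099, 0.0036, 0.1651]
tool_rot: [-3.141, 0.003, 1.544]
contact_force: [-0.8, -5.2, -0.3]
opening: 0.0216
```

The second ridge resists from TCP y ≈ 0.003, which is 12.5 mm after the first ridge's onset and so matches the 12.4 mm spacing. I step back in small steps to find the other side of the notch.

>>> apply_moves --motion '[{"offset":[-1,0,0],"rotation":[0,0.002,0]}]'

```text
time: 29.1
tool_pos: [0.6099, 0.0026, 0.1651]
tool_rot: [-3.141, 0.0, 1.544]
contact_force: [-0.0, 1.0, 0.2]
opening: 0.0218
```

>>> apply_moves --motion '[{"offset":[-1,0,0],"rotation":[0,0,0]}]'

```text
time: 29.18
tool_pos: [0.6099, 0.002, 0.1651]
tool_rot: [-3.141, -0.001, 1.544]
contact_force: [-1.2, 4.0, 0.7]
opening: 0.0216
```

>>> apply_moves --motion '[{"offset":[-1,0,0],"rotation":[0,0,0]}]'

```text
time: 29.27
tool_pos: [0.6099, 0.0017, 0.1651]
tool_rot: [-3.141, -0.003, 1.544]
contact_force: [-0.1, 5.0, -0.2]
opening: 0.0217
```

The notch is tight on both sides, -5 N at +0.0033 and +4 N at +0.0020, so the seat is at TCP y ≈ 0.0026. I settle there.

>>> apply_moves --motion '[{"offset":[0.9,0,0],"rotation":[0,-0.002,0]},{"offset":[0,0,0],"rotation":[0,0,0]},{"offset":[0,0,0],"rotation":[0,0,0]},{"offset":[0,0,0],"rotation":[0,0,0]}]'

```text
time: 29.6
tool_pos: [0.6099, 0.0028, 0.1651]
tool_rot: [-3.141, -0.0, 1.544]
contact_force: [0.2, 0.6, 0.2]
opening: 0.0218
```

```bash
python3 - <<'E'
from h import *
s=observe();print(s['contact_force'],s['tool_pos'],s['tool_rot'],s['opening'],np.abs(s['qvel']).max())
p=shot('wrist','w24.png')
for k in ['push_block','offcut_steel_mid','offcut_alu_mid','offcut_brass_mid','tray_in','notch_red','slide_ball']: print(k,[(np.round(a['location'],4),round(a['score'],2)) for a in tip_of(k,p)[:2]])
q=shot('scene','s24.png')
q=read_camera('scene');im=q['img'];cv2.imwrite('pics/s24.png',cv2.resize(im[140:260,110:380],None,fx=2.9,fy=2.9,interpolation=2)[:,:,::-1])
for k in ['push_block','offcut_steel_mid','offcut_alu_mid','offcut_brass_mid','slide_ball']: print(k,[(np.round(a['location'],4),round(a['score'],2)) for a in tip_of(k,q)[:2]])
# pointer prediction
for y in (-.004,.001,.006): print(proj(q,[.551+.06+.025,y,.08]))
s=observe();print(s['contact_force'],s['tool_pos'])
E
```

```text
[0.18193386 0.64649118 0.18248979] [0.60993348 0.00277331 0.16510372] [-3.14119805e+00 -3.43130177e-04  1.54393729e+00] 0.0217742126713494 0.001041019799517368
push_block [(array([ 0.766 , -0.1228,  0.0018]), 0.32)]
offcut_steel_mid []
offcut_alu_mid []
offcut_brass_mid []
tray_in []
notch_red []
slide_ball [(array([6.075e-01, 6.000e-04, 6.990e-02]), 0.8)]
push_block [(array([ 0.4602, -0.3498,  0.0021]), 0.76), (array([0.5459, 0.2139, 0.0141]), 0.69)]
offcut_steel_mid [(array([0.512 , 0.1941, 0.0168]), 0.67)]
offcut_alu_mid []
offcut_brass_mid [(array([0.5455, 0.2169, 0.017 ]), 0.57)]
slide_ball [(array([ 0.6105, -0.    ,  0.0731]), 0.64)]
[242.85193543 215.40553146]
[244.81245099 215.63514063]
[246.77560973 215.86505936]
[-0.72818044 -0.36776266  0.74535406] [0.60991983 0.00277101 0.16510421]
```

View pics/s24.png

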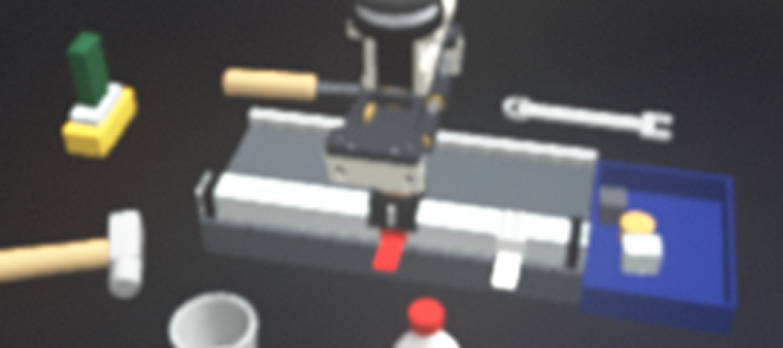

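View pics/w24.png

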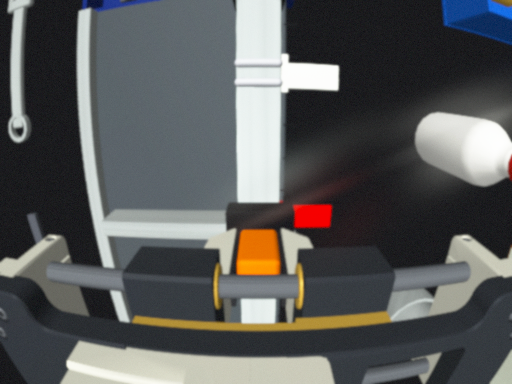

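The pictures show the pointer over the red tab, the block upright on the bench and three pieces in the tray. The slide_ball estimates (y 0.000 and 0.0006) match the measured notch (0.0005–0.001). I hand the job in.

```bash
python3 - <<'E'
from h import *
print(hand_in()); s=observe(); print(s['time'],s['tool_pos'],s['contact_force'],s['opening'])
E
```

```text
the job is handed in; nothing more can be done
None
the job is handed in; nothing more can be done
```

I carried out every step and handed the job in at about 30 s on the robot's clock, with the stop gripped in the red notch; the hand-in gives no verdict.

- **Sweep:** The block swept all three offcuts into the tray. On the way, the aluminium piece caught on the bracket at the rail's end and the force reached about 31 N. I backed off, turned the piece with the block alone, and it went in.
- **Block:** It stands upright on the bench at about (0.46, -0.35), let go.
- **Stop:** The ball went over the first ridge of the red notch. It pushed back on both sides (about -5 N forward, +4 N back), and I settled it in the middle, with less than 1 N left on the tool. The jaws were closed on the grip at 40 N.

**Last checks:**
- The ball was estimated at y 0.000 to 0.0006 m, against 0.0005 to 0.001 m measured for the notch.
- The scene picture shows the pieces in the tray and the block standing. The tools in view look where they were; I did not measure each one.

**Not confirmed by the networks:** `notch_red` was never found usefully, so its position comes from my own reading of the ridges in the wrist picture. In the last scene picture the network missed the aluminium piece, though it shows plainly in the tray.

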